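# Set up the meter and preset the antenna coil

### The job

At the radio bench, first stand the small pointer meter on the narrow sloping seat of the metal stand, squarely and fully down with its back to the backrest and its dial facing out, and let go of it. Then take the handle of the coil unit's handwheel, wind the wheel clockwise (seen from above) right to its stop and back it off exactly two full turns. Finish while still gripping the handle with the wheel held there: do not let go, leave the meter standing on its seat, and do not disturb the other things on the desk.

Things in the scene. Friction and masses are not known exactly. Their poses are not given: they have to be found in the camera images.
- meter: the loose pointer meter: a black box 50 mm deep (x) by 56 mm wide (y) by 80 mm high (z), 0.2 to 0.4 kg, standing upright on the desk at the start. Origin at the centre of the box, 40 mm above its underside. +x points out of its dial face (cream dial with a needle in the upper half, two small flat knobs below)
- dial (a point): centre of the meter's dial: 25 mm ahead (+x) of the meter's centre and 14 mm above it; axes as the meter's
- cradle: aluminium cradle on the meter stand: seat 40 mm wide (y), x from -30 to +26 mm; backrest 40 mm wide, front face at x = -25.5 mm, 60 mm high. Its z leans 20 degrees from vertical towards its own -x. Origin on the seat's upper face, 65 mm above the desk. A meter seated against the backrest: axes parallel to these, dial to +x, centre at (0, 0, 40 mm), overhanging 8 mm each side
- stand: the meter stand that carries the cradle: a steel foot 100 x 90 x 12 mm with a 22 mm post, fixed to the desk; origin on the desk below the cradle's origin
- coil_unit: the coil unit, a fixed grey box 140 x 140 x 85 mm high with a handwheel on top. Origin on the desk under the wheel's vertical axis. A short dark mark on the top plate, on the +x side of the axis, shows where the handle stands at the stop
- wheel_axis (a point): point on the vertical axis of the handwheel at the height of its rim, 105 mm above the desk. The wheel is bare steel, 118 mm across, three spokes; its rim top is at 110 mm
- wheel (a joint): angle of the handwheel, rad: 0 at the stop, grows as it is backed off (anticlockwise from above), 6.283 a turn, hard stops at 0 and 31.4. The handle stands in the direction of the coil unit's +x axis turned anticlockwise by this angle. Friction about 0.15 N m (3 to 5 N at the handle), no spring: it stays where left. Starts 0.4 to 1.1 turns off the stop
- knob: the upright handle on the wheel: a black cylinder 22 mm in diameter and 45 mm high that spins freely on its own vertical pin, 45 mm out from the wheel's axis. Origin on its axis 136 mm above the desk, mid-height (from 23 mm below to 22 mm above)
- adapter_a: bystander: small brass coaxial adapter standing near the meter stand, 24 mm across and 34 mm high; origin under it
- adapter_b: bystander: small steel coaxial adapter near the meter's first place, 24 mm across and 34 mm high; origin under it
- screwdriver: bystander: screwdriver, 140 mm long, lying beside the coil unit
- battery: bystander: battery pack, 70 x 95 x 38 mm; origin under it
- microphone: bystander: hand microphone, 85 x 52 x 27 mm, lying flat; origin under it
- mug: bystander: white mug, 80 mm across and 90 mm high; origin under it
- reel: bystander: bare steel reel, 60 mm across and 40 mm high; origin under it
Mind the look-alikes: they are no part of the job. Leave any pink look-alike of the meter alone. There is more than one size of the coil_unit; the job needs the larger.

How it is judged:
By the outcome, as a careful person would: the job done as asked, in the order asked, and still so for the second after the job is handed in, while the arm keeps its last pose, push and grip.
It also fails if it takes over 72 s, if anything falls off the work surface, if the arm or the gripper's body presses on something with over 40 N, if the wrist force passes 120 N, or if a joint passes its speed limit or range.

### The arm

A 7-joint arm with a two-finger parallel gripper is mounted at the origin on the work surface. World frame = base frame: x ahead of the robot, y to its left, z up, the work surface at z = 0. Lengths are in m, angles in rad, forces in N, time in s.
With the tool pointing down it reaches from about 0.375 to 0.925 m from the base axis. Payload 3.1 kg.
Tool frame: the origin (TCP) lies at the very end of the fingers, on their centre line; the grasp point (between the pads) lies 19 mm behind it; z points along the fingers, y is the direction in which the jaws open and shut (so a half turn about z gives the same grasp; the last joint's range is limited). The gripper opens to 85 mm and grips with 20 to 120 N. Pads are 22 mm wide; open, the fingers measure 114 mm over their backs; the gripper's body (76 mm by 85 mm) begins 54 mm behind the grasp point. The pads swing forward as they close: fully open they stand 13 mm farther back than shut.
Start: joints at [-1.399, 0.383, 0.044, 1.598, -0.018, 1.161, -0.05], TCP at [0.173, 0.626, 0.231] pointing down, gripper open.
Joint ranges: [-2.61, 2.61], [-0.41, 2.15], [-1.48, 1.57], [0, 2.5], [-1.57, 4.71], [0.05, 1.97], [-2.85, 2.85]. Speed limits (rad/s): [2.79, 2.79, 3.14, 3.14, 3.14, 3.14, 3.14].

### API

Orientations are given as a 3x3 rotation matrix whose columns are the frame's x, y, z axes.
In Python, from station import manip gives the robot as it stands.
- The arm moves only by the tool servo_tool, never from a script. Its argument "deltas" is a list of rows, each a list of 3 entries, a list of its own where there are three numbers: the opening, from 0 (shut) to 1 (fully open), then the shift along the tool's x, y, z in cm, then the turn, a rotation vector about the tool's x, y, z in rad. In form: [[claw, [tx, ty, tz], [wx, wy, wz]], ...]. A call has 1 to 10 rows; each row is the pose to reach, as a shift and turn from the pose commanded when the call began, along the tool's axes at that moment; what a row does not reach only later rows make up. A row lasts 1/12 s, in which the tool goes at most 41.7 mm and 7.16 degrees, less where a joint would pass 70% of its speed; a pose out of reach is approached as far as the arm can. A call with a gripper value outside its range is refused whole. The fingers move at their own pace and stop on an object; "grip_force" is the grip in N (left out, the last holds). Time passes only in rows, so rows that repeat a pose let the fingers close. It gives the time, the measured TCP pose, the force and the opening at its end, in the units of the state.
- manip.observe(): the state, without advancing time (a new reading comes with each control period).
- manip.camera(name): name is "side" or "top"; returns a dict with "pixels" (420x560x3 uint8, red, green, blue), "camera_matrix" (3x3 intrinsics, pixels), "k1" (the pictures are not rectified: a ray, as slopes to the right and down, at radius r is drawn at 1 + k1 r^2 times it, then the intrinsics apply), "pose" (4x4, takes a point from camera to world coordinates). Camera axes: x right, y down, z forward; pixel columns grow to the right and rows downward; lengths in m; the calibration is good to about 2 mm. A picture is of the moment at which its call begins. There is no depth.
- manip.close_job(): hands the job in, once; it reports no verdict.
Trained networks look in a picture, given as the dict that the camera call returned (one of the last four; its "shot" number tells which), for a name from the list of things; names that differ only in an ending like _2 or _b are one class to them, and where a whole thing is asked for, a point or a joint stands for the part that bears it (a point fixed in the world has none). Each returns a list of dicts, best first, with "confidence" (0 to 1); they miss things now and then, are a little off and sometimes report something else, mostly with a low value. They report only what shows in the picture. A call takes as long as a camera call. They do not tell look-alikes from the thing itself.
- manip.recognise(target, picture): "bbox" ([centre column, centre row, width, height] in pixels, round what is visible of it).
- manip.trace(target, picture): "pixels" (420x560 bool, what is visible of it) and "bbox" ([centre column, centre row, width, height] in pixels, round what is visible of it).
The state is a dict: "time_s": time; "joint_pos": joint angles; "qd": joint speeds; "joint_efforts": joint torques, N m; "position": TCP position; "orientation": TCP orientation; "force": force on the tool from outside, world axes, zero at the start; "ft_torque": the same for the moment, N m; "finger_gap": finger opening in m.
Only numpy, scipy, OpenCV 4.12 (cv2) and the standard library are available. Lean on these libraries where they do the work, as an engineer would, in place of code of your own. Each camera call takes 0.05 s, during which the arm holds its last target.

## Working session

There is one attempt and no reset: what is moved stays moved. The work goes in short steps, Python scripts to look and compute and a tool call to move; the robot and the scene stay as the last step left them, time stands still between calls to the robot, and variables do not carry over. Pictures are saved under pics/ and viewed, and the job is handed in when it is done.

Besides the shell and the picture viewer there is one more tool, called after "Emit:" as name(argument=value, ...) on one line, values as JSON. servo_tool: Moves the arm, as the interface text tells. Its arguments: {"type":"object","properties":{"deltas":{"type":"array"},"grip_force":{"type":"number"}},"required":["deltas"]}

```bash
mkdir -p pics; ls; python3 - <<'E'
from station import manip
import cv2,pickle
print(manip.observe())
for n in ("top","side"):
    p=manip.camera(n); cv2.imwrite(f"pics/{n}0.png",p["pixels"][:,:,::-1]); pickle.dump(p,open(f"pics/{n}0.pkl","wb"))
    print(n,p["camera_matrix"],p["k1"],p["pose"],p["shot"])
    for t in ("meter","cradle","coil_unit","wheel","knob"):
        print(t,[( [round(v) for v in r["bbox"]],round(r["confidence"],2)) for r in manip.recognise(t,p)])
E
```

```text
pics
{'time_s': 0.0, 'joint_pos': array([-1.39878584,  0.38382527,  0.04383037,  1.59958933, -0.01787521,
        1.16120086, -0.04994266]), 'qd': array([ 1.53584661e-03,  1.77565160e-03, -1.96932793e-03,  1.68262265e-04,
        6.40606870e-04,  7.95939744e-05,  1.65911694e-04]), 'joint_efforts': array([ 2.25246117e-04, -4.33453274e+01,  1.02449924e+00, -2.49514729e+01,
        1.05441679e-02,  1.13039307e-02,  4.99598826e-06]), 'position': array([0.17301468, 0.62556589, 0.22988629]), 'orientation': array([[-9.63834821e-01,  2.66499799e-01, -5.43351274e-04],
       [ 2.66500304e-01,  9.63831398e-01, -2.57386111e-03],
       [-1.62234452e-04, -2.62558024e-03, -9.99996540e-01]]), 'force': array([ 0.07481208,  0.63034895, -0.09113484]), 'ft_torque': array([-0.01871153, -0.02007214, -0.02824682]), 'finger_gap': 0.08541744883914644}
top [[436.0546818    0.         276.77388634]
 [  0.         436.0546818  219.44623325]
 [  0.           0.           1.        ]] 0.0389571643196442 [[ 0.00694012 -0.99624371  0.08631511  0.47345384]
 [-0.99988482 -0.00807866 -0.01284819  0.01157291]
 [ 0.01
[... 497 characters left out ...]
 284.17619728]
 [  0.         445.00174918 211.41602305]
 [  0.           0.           1.        ]] 0.03292812058459396 [[ 0.95890507 -0.17808785  0.22087503  0.30303859]
 [-0.28366153 -0.58500565  0.75980559 -0.90910029]
 [-0.00609901 -0.79123518 -0.61148155  0.84560949]
 [ 0.          0.          0.          1.        ]] 2
meter [([243, 300, 30, 44], 0.97), ([292, 308, 26, 39], 0.95)]
cradle [([282, 225, 27, 16], 0.7)]
coil_unit [([240, 188, 52, 50], 0.78), ([284, 159, 35, 33], 0.71), ([278, 200, 10, 22], 0.54)]
wheel [([285, 150, 26, 16], 0.61), ([238, 172, 39, 29], 0.55), ([241, 185, 50, 52], 0.17)]
knob [([314, 199, 30, 36], 0.75), ([350, 270, 23, 25], 0.56), ([225, 167, 12, 16], 0.47)]
```

```bash
python3 - <<'E'
import cv2
a=cv2.imread("pics/top0.png");b=cv2.imread("pics/side0.png")
cv2.imwrite("pics/top0z.png",cv2.resize(a[120:340,100:420],None,fx=2.5,fy=2.5,interpolation=cv2.INTER_CUBIC))
cv2.imwrite("pics/side0z.png",cv2.resize(b[120:350,190:400],None,fx=2.6,fy=2.6,interpolation=cv2.INTER_CUBIC))
E
```

```text
(no output)
```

View pics/top0z.png

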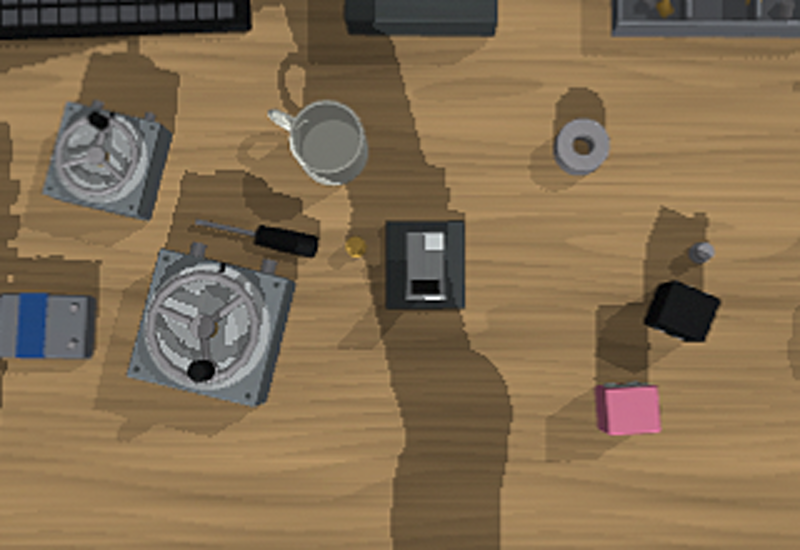

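View pics/side0z.png

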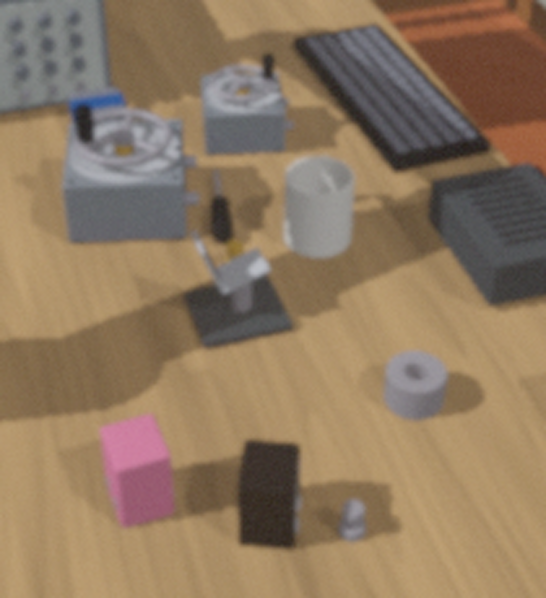

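View pics/top0.png

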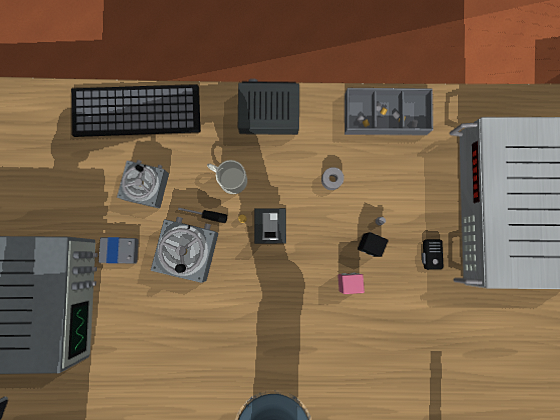

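View pics/side0.png

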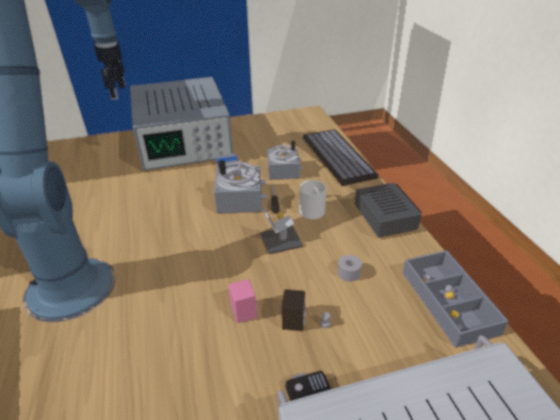

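```bash
cat > h.py <<'E'
import numpy as np,cv2,pickle
def proj(p,X):
    X=np.atleast_2d(X);T=p["pose"];c=(X-T[:3,3])@T[:3,:3]
    s=c[:,:2]/c[:,2:];r2=(s**2).sum(1,keepdims=True);s=s*(1+p["k1"]*r2)
    K=p["camera_matrix"];return s*[K[0,0],K[1,1]]+[K[0,2],K[1,2]]
def back(p,uv,z):
    K=p["camera_matrix"];T=p["pose"]
    d=(np.array(uv,float)-[K[0,2],K[1,2]])/[K[0,0],K[1,1]];s=d.copy()
    for _ in range(20): s=d/(1+p["k1"]*(s@s))
    r=T[:3,:3]@np.array([s[0],s[1],1]);return T[:3,3]+r*(z-T[2,3])/r[2]
def load(n):return pickle.load(open(f"pics/{n}.pkl","rb"))
def zoom(p,c,w,f,out):
    x,y=c;im=p["pixels"][y-w:y+w,x-w:x+w,::-1];cv2.imwrite(out,cv2.resize(im,None,fx=f,fy=f,interpolation=cv2.INTER_NEAREST))
E
python3 - <<'E'
from h import *
t=load("top0");s=load("side0")
def z(p,c,w,f):
    x,y=c;return cv2.resize(p["pixels"][y-w:y+w,x-w:x+w,::-1],(400,300) if 0 else (390,390),interpolation=cv2.INTER_NEAREST)
cv2.imwrite("pics/m0.png",np.hstack([z(t,(372,246),26,8),z(s,(300,305),32,8)]))
cv2.imwrite("pics/c0.png",np.hstack([z(t,(268,226),26,8),z(s,(282,225),32,8)]))
cv2.imwrite("pics/w0.png",np.hstack([z(t,(185,250),40,8),z(s,(240,185),36,8)]))
print(back(t,(372,245),.08),back(t,(184,243),.11),back(t,(268,226),.065),back(t,(180,268),.158))
E
```

```text
[ 0.50789532 -0.25784763  0.08      ] [0.50859591 0.23628614 0.11      ] [0.5575261  0.02001366 0.065     ] [0.44560819 0.23491678 0.158     ]
```

View pics/m0.png

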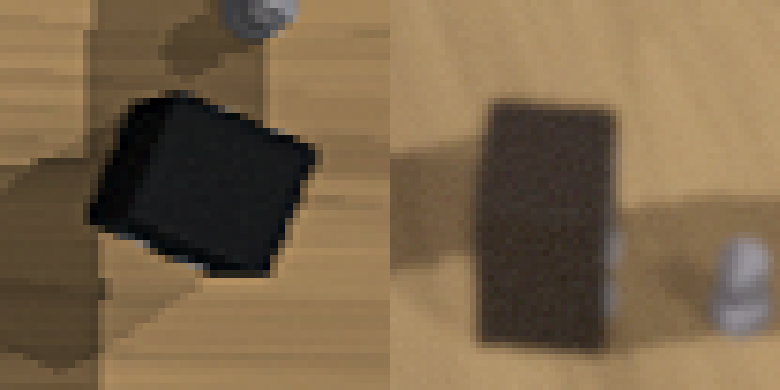

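View pics/c0.png

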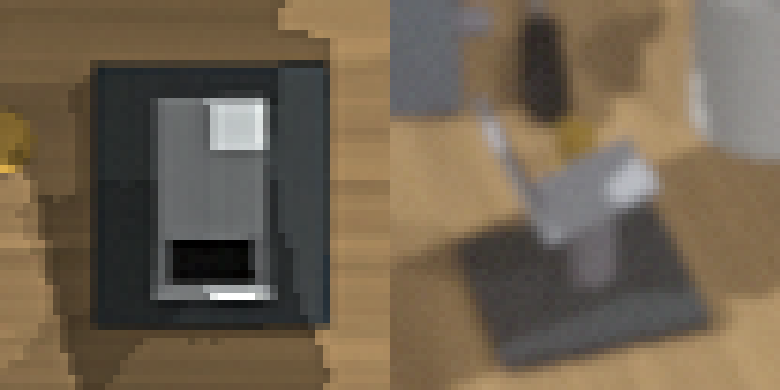

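View pics/w0.png

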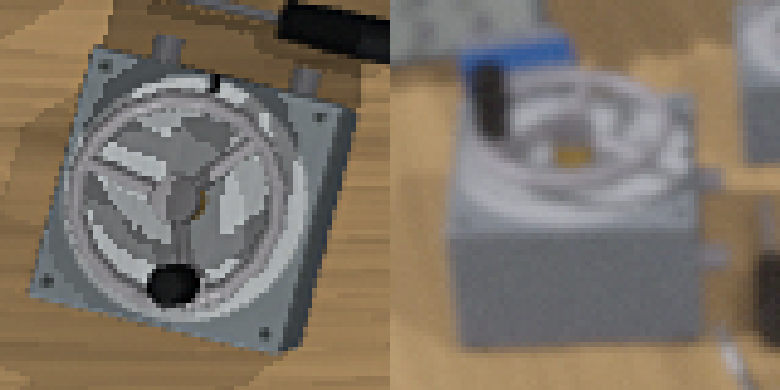

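```bash
python3 - <<'E'
from station import manip
from h import *
ps={}
for n in ("top","side"):
    p=manip.camera(n); ps[n]=p;pickle.dump(p,open(f"pics/{n}1.pkl","wb"))
    vis=p["pixels"][:,:,::-1].copy();M={}
    for i,t in enumerate(("meter","cradle","stand","coil_unit","wheel","knob")):
        rs=manip.trace(t,p);M[t]=[(r["pixels"],r["bbox"],r["confidence"]) for r in rs]
        print(n,t,[([round(v,1) for v in r["bbox"]],round(r["confidence"],2),int(r["pixels"].sum())) for r in rs])
    pickle.dump(M,open(f"pics/M{n}1.pkl","wb"))
E
```

```text
top meter [([350.0, 285.1, 23.6, 16.5], 0.86, 503), ([371.6, 245.1, 32.7, 26.2], 0.79, 571)]
top cradle [([269.0, 226.2, 16.7, 24.3], 0.86, 390)]
top stand [([269.9, 225.8, 32.9, 36.6], 0.62, 1150), ([185.7, 249.2, 65.5, 63.0], 0.4, 3034)]
top coil_unit [([185.9, 251.2, 70.0, 68.1], 0.71, 3094), ([142.4, 183.6, 50.4, 46.0], 0.69, 1805)]
top wheel [([181.8, 250.9, 43.5, 42.1], 0.73, 784), ([141.1, 179.6, 34.7, 30.8], 0.72, 375), ([432.0, 254.8, 22.6, 27.7], 0.33, 615)]
top knob [([139.1, 169.3, 13.4, 7.6], 0.51, 46), ([372.9, 244.5, 35.2, 23.6], 0.46, 558)]
side meter [([291.5, 307.6, 20.8, 41.4], 0.82, 873), ([242.7, 300.4, 30.9, 41.5], 0.68, 908)]
side cradle [([278.6, 221.8, 28.1, 24.5], 0.69, 311)]
side stand [([282.9, 231.9, 38.8, 45.2], 0.93, 1014), ([309.3, 385.9, 52.2, 27.5], 0.49, 943)]
side coil_unit [([239.6, 187.9, 55.5, 50.5], 0.95, 2339), ([285.8, 160.3, 36.8, 33.2], 0.79, 1040), ([352.1, 269.4, 23.1, 27.6], 0.23, 547)]
side wheel [([239.7, 171.1, 39.9, 29.3], 0.73, 449), ([284.1, 149.7, 26.3, 16.0], 0.62, 244), ([241.8, 187.8, 48.7, 49.0], 0.21, 2216)]
side knob [([282.6, 230.7, 43.2, 42.6], 0.73, 1022), ([222.4, 165.6, 8.2, 12.9], 0.66, 107)]
```

```bash
cat >> h.py <<'E'
from scipy.optimize import minimize
from scipy.spatial import ConvexHull
def boxpts(dx,dy,z0,z1,cx=0,cy=0):
    return np.array([[cx+a*dx/2,cy+b*dy/2,z] for a in(-1,1) for b in(-1,1) for z in(z0,z1)])
def Rz(a):c,s=np.cos(a),np.sin(a);return np.array([[c,-s,0],[s,c,0],[0,0,1]])
def sil(p,pts,shape=(420,560)):
    uv=proj(p,pts);h=cv2.convexHull(uv.astype(np.float32))[:,0]
    S=4;im=np.zeros((shape[0]*S,shape[1]*S),np.uint8)
    cv2.fillConvexPoly(im,np.round((h+0.5)*S*16-8).astype(np.int32),255,shift=4)
    return cv2.resize(im,(shape[1],shape[0]),interpolation=cv2.INTER_AREA)/255.
def iou(a,b):return np.minimum(a,b).sum()/np.maximum(a,b).sum()
def fitbox(items,pts,x0):
    # items: list of (pic,mask)
    f=lambda q:-sum(iou(sil(p,pts@Rz(q[2]).T+[q[0],q[1],0]),m) for p,m in items)
    best=None
    for s in range(4):
        r=minimize(f,x0,method="Nelder-Mead",options=dict(initial_simplex=np.array(x0)+np.array([[0,0,0],[.006,0,0],[0,.006,0],[0,0,.12]])*[1,-1,1,-1][s]*[1,1,.5,.5][s],xatol=1e-4,fatol=1e-5))
        if best is None or r.fun<best.fun:best=r
        x0=best.x
    return best.x,-best.fun
def overlay(p,pts,out,c,w,f):
    im=p["pixels"][:,:,::-1].copy();x,y=c
    im=cv2.resize(im[y-w:y+w,x-w:x+w],None,fx=f,fy=f,interpolation=cv2.INTER_NEAREST)
    uv=proj(p,pts);h=cv2.convexHull(uv.astype(np.float32))[:,0]
    h=(h-[x-w,y-w]+.5)*f
    cv2.polylines(im,[h.astype(np.int32)],True,(0,0,255),1)
    if out: cv2.imwrite(out,im)
    return im
E
python3 - <<'E'
from h import *
t=load("top1");s=load("side1");MT=load("Mtop1");MS=load("Mside1")
def dark(p,c,w,th):
    g=p["pixels"].max(2).astype(int);m=np.zeros(g.shape);x,y=c
    m[y-w:y+w,x-w:x+w]=g[y-w:y+w,x-w:x+w]<th
    n,l,st,_=cv2.connectedComponentsWithStats(m.astype(np.uint8));k=1+np.argmax(st[1:,4]);return (l==k)*1.
g=t["pixels"].max(2);print(g[232:262:3,352:392:3]);g=s["pixels"].max(2);print(g[280:336:4,276:312:3])
box=boxpts(.05,.056,0,.08)
mt=dark(t,(372,246),22,48);ms=dark(s,(292,308),28,85)
print(mt.sum(),ms.sum())
for it in ([(t,mt)],[(s,ms)],[(t,mt),(s,ms)],[(t,MT["meter"][1][0]*1.),(s,MS["meter"][0][0]*1.)]):
    q,v=fitbox(it,box,[.5,-.25,-.3]);print(q,np.degrees(q[2]),v)
    if len(it)==2 and it[0][1] is mt:
        P=box@Rz(q[2]).T+[q[0],q[1],0]
        a=overlay(t,P,None,(372,246),24,8);b=overlay(s,P,None,(292,308),24,8);cv2.imwrite("pics/mfit.png",np.hstack([a,b]))
E
```

```text
[[161 162 103 108 114  90  47 113 102 100 155 150 157 156]
 [150 149  95  91   7  11  25  22  16  98 158 150 149 150]
 [143 146  70  51  12  22  26  25  26  28  17  73 138 133]
 [ 62  64  73   8   7  26  27  24  27  28  26  25  97 135]
 [ 81  82  66   5  16  28  26  28  29  26  26  21 162 158]
 [ 90  90   8   9  24  28  27  27  24  26  28  77 145 142]
 [ 89  89  79  21  12  27  28  28  25  26  26 170 157 156]
 [ 89  87  81 146 152  18  11  20  27  27  27 169 166 166]
 [ 89  88  82 144 143 143 147  76  39  37 130 162 159 159]
 [ 75  75  72 129 130 127 142 153 156 155 155 157 155 156]]
[[172 166 166 170 172 174 174 171 175 175 170 178]
 [175 166 168 167 166 174 173 175 175 178 172 176]
 [171 171 167 153 151 159 165 171 174 174 175 176]
 [170 172 157  67  58  62  58  60  62  71 165 173]
 [145 139 114  65  61  59  59  61  58  71 165 175]
 [115 118  86  60  59  59  60  57  60  73 168 176]
 [116 113  76  64  60  62  60  56  61  74 168 176]
 [112 112  71  61  59  55  62  58  61  73 126 131]
 [116 114  68  56  62  60  57  54  56  82 127 132]
 [150 160  87  61  58  60  54  54  50  94 127 127]
 [160 163  96  55  56  55  58  52  53  94 124 126]
 [157 160  97  56  54  54  54  56  53  91 122 127]
 [170 169 109  70  62  55  57  54  50  92 118 127]
 [170 173 178 179 176 172 168 160 155 153 155 168]]
499.0 801.0
[ 0.51131468 -0.26588164 -0.37308201] -21.376024868109923 0.9022569727758423
[ 0.50868993 -0.26410193 -0.2972616 ] -17.031835224154204 0.8471549975736914
[ 0.51036536 -0.2656124  -0.34913837] -20.004155251636355 1.7367808355476944
[ 0.51106435 -0.26749631 -0.3653495 ] -20.932984653682073 1.8446362408866117
```

View pics/mfit.png

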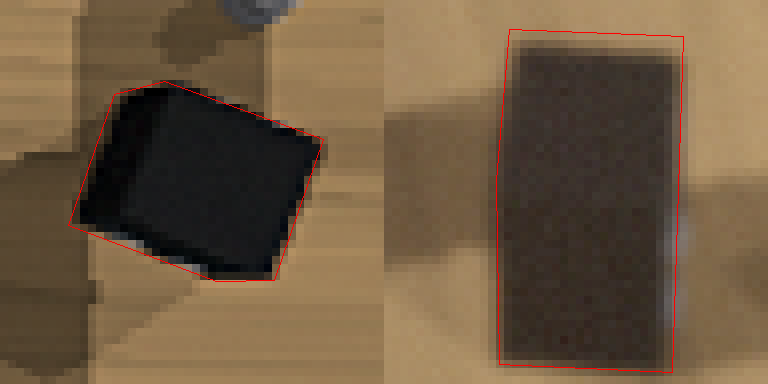

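```bash
python3 - <<'E'
from h import *
t=load("top1");s=load("side1")
np.set_printoptions(linewidth=220)
for r in range(234,264): print(r,[tuple(int(v) for v in t["pixels"][r,c]) for c in range(356,380,1)] if r in (250,251,252,253,254,255) else "")
a=cv2.resize(t["pixels"][228:264,352:392,::-1],None,fx=10,fy=10,interpolation=cv2.INTER_CUBIC)
b=cv2.resize(s["pixels"][280:336,270:315,::-1],None,fx=8,fy=8,interpolation=cv2.INTER_CUBIC)
g=lambda i:(255*(i/255.)**.5).astype(np.uint8)
b=b[:360];b2=np.zeros((360,b.shape[1],3),np.uint8);b2[:]=b[:360]
b=cv2.resize(s["pixels"][280:336,270:315,::-1],(290,360),interpolation=cv2.INTER_CUBIC)
cv2.imwrite("pics/mg.png",g(np.hstack([a,b])))
E
```

```text
234 
235 
236 
237 
238 
239 
240 
241 
242 
243 
244 
245 
246 
247 
248 
249 
250 [(91, 73, 50), (94, 76, 52), (79, 65, 44), (54, 45, 33), (21, 20, 17), (14, 18, 21), (17, 19, 22), (3, 5, 7), (9, 12, 12), (12, 12, 13), (17, 17, 17), (25, 27, 27), (28, 26, 28), (25, 26, 27), (25, 26, 28), (26, 27, 28), (26, 25, 27), (25, 26, 28), (27, 26, 29), (26, 25, 28), (23, 24, 25), (24, 23, 26), (25, 25, 26), (23, 26, 26)]
251 [(91, 73, 50), (92, 75, 52), (88, 71, 48), (143, 115, 79), (143, 115, 80), (91, 78, 61), (58, 61, 62), (39, 45, 50), (13, 18, 22), (2, 6, 8), (9, 12, 14), (13, 13, 13), (16, 18, 17), (24, 25, 26), (27, 27, 28), (27, 27, 28), (25, 26, 27), (26, 27, 29), (25, 24, 26), (24, 24, 25), (26, 26, 28), (24, 24, 26), (23, 24, 26), (22, 23, 25)]
252 [(85, 68, 46), (85, 69, 47), (80, 64, 43), (127, 102, 69), (151, 122, 83), (151, 121, 81), (153, 122, 81), (153, 124, 89), (141, 127, 113), (88, 86, 85), (12, 17, 21), (7, 10, 14), (12, 13, 13), (10, 12, 14), (12, 13, 13), (21, 22, 23), (26, 28, 28), (28, 29, 29), (24, 24, 27), (24, 25, 25), (27, 26, 28), (26, 24, 28), (24, 25, 28), (22
[... 410 characters left out ...]
103, 70), (146, 118, 81), (143, 115, 79), (141, 115, 78), (143, 116, 79), (144, 117, 79), (150, 120, 82), (155, 125, 84), (139, 113, 76), (86, 71, 51), (52, 52, 55), (41, 46, 51), (12, 17, 20), (2, 5, 7), (6, 9, 9), (7, 12, 12), (14, 16, 15), (24, 26, 28), (25, 27, 28), (23, 25, 27), (23, 25, 27)]
255 [(86, 69, 47), (84, 68, 45), (80, 65, 44), (124, 100, 68), (144, 117, 81), (140, 113, 78), (139, 113, 78), (138, 112, 76), (140, 113, 77), (139, 113, 78), (138, 114, 78), (145, 119, 82), (147, 120, 81), (151, 123, 82), (148, 122, 87), (139, 126, 111), (102, 100, 101), (39, 42, 48), (1, 5, 8), (5, 11, 13), (2, 5, 11), (4, 7, 11), (13, 16, 20), (18, 22, 25)]
256 
257 
258 
259 
260 
261 
262 
263
```

View pics/mg.png

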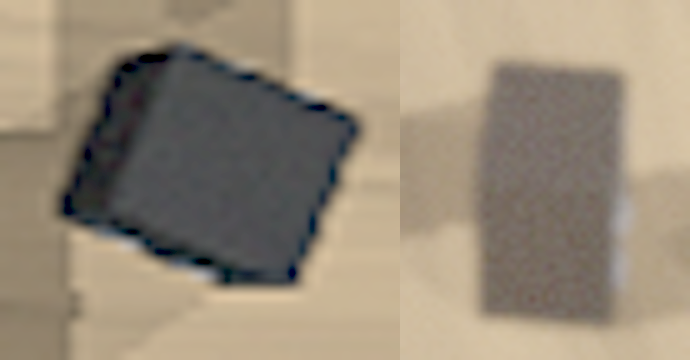

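```bash
python3 - <<'E'
from h import *
t=load("top1");s=load("side1");MT=load("Mtop1");MS=load("Mside1")
f=lambda m:m*1.
# stand fit : hull of foot only, mask = stand trace top; coil: box
foot=boxpts(.1,.09,0,.012)
ft=boxpts(.1,.09,.0,.012)
q,v=fitbox([(t,f(MT["stand"][0][0]))],foot,[.556,.02,0]);print("foot top",q,np.degrees(q[2]),v)
m=t["pixels"].astype(int);cm=np.zeros((420,560))
coil=boxpts(.14,.14,0,.085)
for it,n in (([(t,f(MT["coil_unit"][0][0]))],"t"),([(s,f(MS["coil_unit"][0][0]))],"s"),([(t,f(MT["coil_unit"][0][0])),(s,f(MS["coil_unit"][0][0]))],"ts")):
    qc,v=fitbox(it,coil,[.505,.235,-.25]);print("coil",n,qc,np.degrees(qc[2]),v)
P=foot@Rz(q[2]).T+[q[0],q[1],0];C=coil@Rz(qc[2]).T+[qc[0],qc[1],0]
a=overlay(t,P,None,(269,226),24,8);b=overlay(s,P,None,(282,228),24,8);cv2.imwrite("pics/sfit.png",np.hstack([a,b]))
a=overlay(t,C,None,(185,250),40,8);b=overlay(s,C,None,(240,186),40,8);cv2.imwrite("pics/cfit.png",cv2.resize(np.hstack([a,b]),(800,400)))
E
```

```text
foot top [0.56267773 0.01623797 0.01195216] 0.6848081652280849 0.9815557935550344
coil t [ 0.49104288  0.24518917 -0.23677046] -13.565948336698424 0.9557880057518395
coil s [ 0.49029366  0.24771121 -0.2446895 ] -14.01967570182193 0.9155867572279768
coil ts [ 0.49075329  0.24547893 -0.24642234] -14.11895989685805 1.8645233569770125
```

View pics/sfit.png

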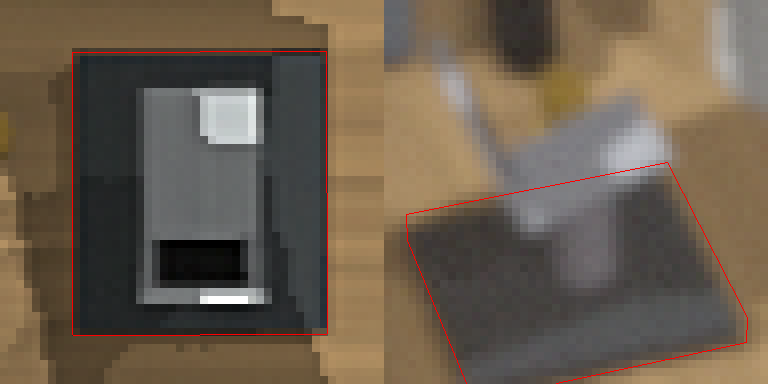

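View pics/cfit.png

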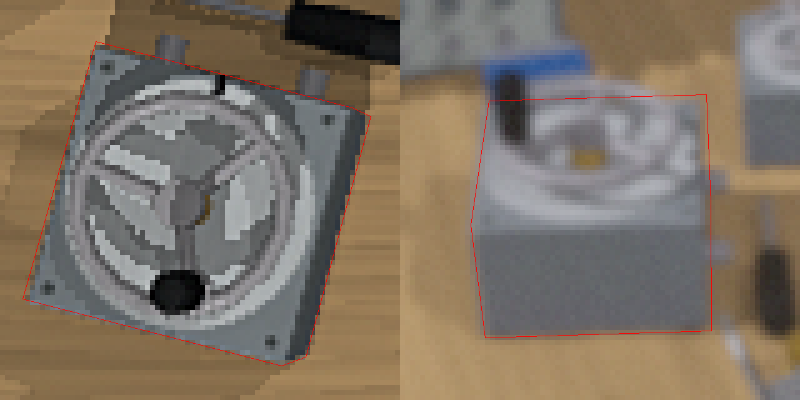

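```bash
cat >> h.py <<'E'
A20=np.radians(20)
RC=np.array([[np.cos(A20),0,-np.sin(A20)],[0,1,0],[np.sin(A20),0,np.cos(A20)]])
def cradle_polys(q):
    T=lambda P:(np.array(P,float)/1000)@RC.T@Rz(q[2]).T+[q[0],q[1],.065]
    seat=T([[-30,-20,0],[26,-20,0],[26,20,0],[-30,20,0]]);back=T([[-25.5,-20,0],[-25.5,-20,60],[-25.5,20,60],[-25.5,20,0]])
    return seat,back
def draw(p,polys,c,w,f,cols=((0,0,255),(0,255,0))):
    x,y=c;im=cv2.resize(p["pixels"][y-w:y+w,x-w:x+w,::-1],None,fx=f,fy=f,interpolation=cv2.INTER_NEAREST)
    for i,P in enumerate(polys):
        h=(proj(p,P)-[x-w,y-w]+.5)*f;cv2.polylines(im,[h.astype(np.int32)],True,cols[i%2],1)
    return im
E
python3 - <<'E'
from h import *
t=load("top1");s=load("side1")
q=[.5615,.0165,0]
a=draw(t,cradle_polys(q),(269,226),24,8);b=draw(s,cradle_polys(q),(282,222),24,8);cv2.imwrite("pics/crfit.png",np.hstack([a,b]))
E
```

```text
(no output)
```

View pics/crfit.png

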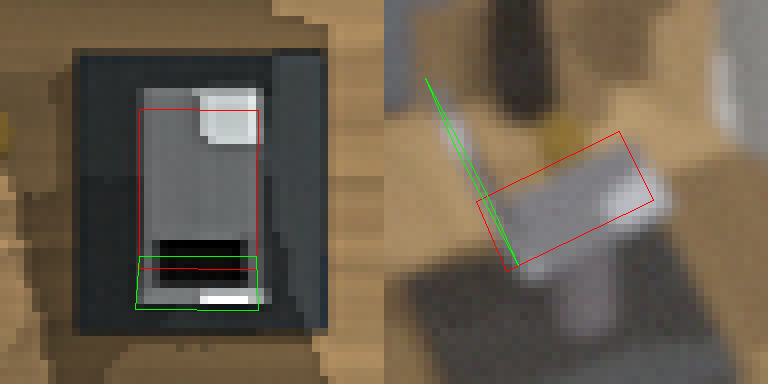

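```bash
python3 - <<'E'
from h import *
t=load("top1");s=load("side1")
for k,q in enumerate(([.567,.0155,0],[.567,.0155,.03])):
    a=draw(t,cradle_polys(q),(269,226),20,10);b=draw(s,cradle_polys(q),(282,222),20,10)
    cv2.imwrite(f"pics/crfit{k}.png",np.hstack([a,b]))
E
```

```text
(no output)
```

View pics/crfit0.png

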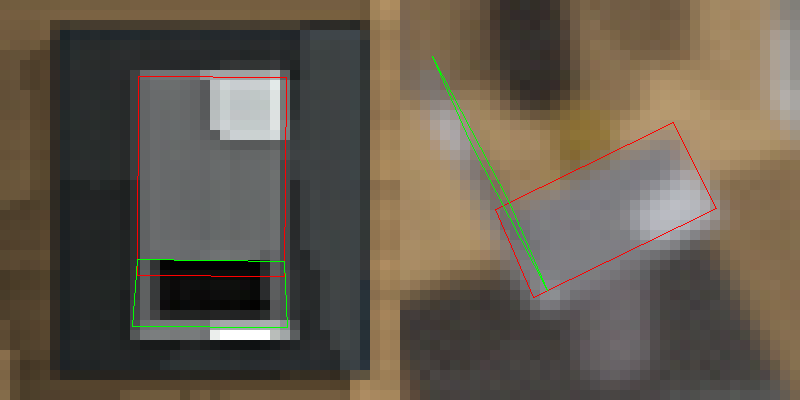

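View pics/crfit1.png

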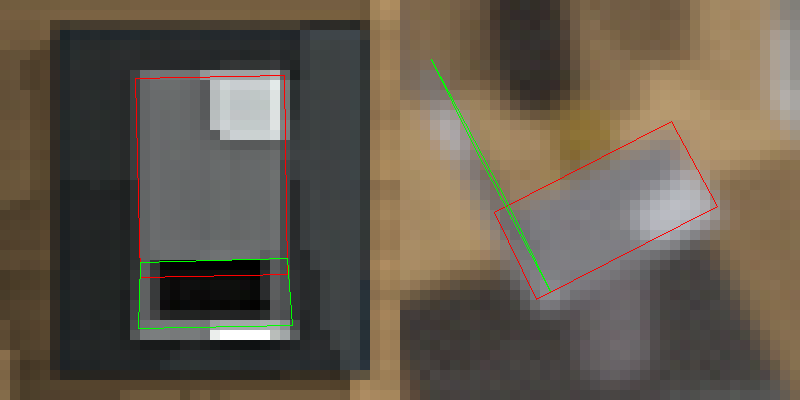

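```bash
cat >> h.py <<'E'
from scipy.spatial.transform import Rotation as Ro
def delta(pos,yaw=None,R=None,st=None):
    """yaw: world yaw of tool y-axis minus 90deg, tool down"""
    if st is None:
        from station import manip
        st=manip.observe()
    if R is None:
        c,s=np.cos(yaw),np.sin(yaw); y=np.array([-s,c,0]);z=np.array([0,0,-1.]);R=np.c_[np.cross(y,z),y,z]
        # keep nearer of half-turn
        R2=R@np.diag([-1,-1,1.])
        O=st["orientation"]
        if Ro.from_matrix(O.T@R2).magnitude()<Ro.from_matrix(O.T@R).magnitude():R=R2
    O=st["orientation"];d=O.T@(np.array(pos)-st["position"])*100;w=Ro.from_matrix(O.T@R).as_rotvec()
    print("t",st["time_s"],"d cm",d.round(2),"w",w.round(3),"yaw7",st["joint_pos"].round(2));return d,w
E
python3 - <<'E'
from h import *
y=np.radians(-20.5)
delta([.42,.25,.25],y);delta([.45,-.1,.25],y);delta([.5105,-.266,.2],y)
t=load("top1");print(back(t,(380.5,219),.034))
E
```

```text
t 1.3 d cm [-33.82 -29.71  -1.87] w [-0.     0.     0.088] yaw7 [-1.4   0.38  0.04  1.6  -0.02  1.16 -0.05]
t 1.3 d cm [-46.04 -62.64  -1.87] w [-0.     0.     0.088] yaw7 [-1.4   0.38  0.04  1.6  -0.02  1.16 -0.05]
t 1.3 d cm [-56.29 -77.03   3.13] w [-0.     0.     0.088] yaw7 [-1.4   0.38  0.04  1.6  -0.02  1.16 -0.05]
[ 0.58180854 -0.29306574  0.034     ]
```

Emit:
servo_tool(deltas=[[1,[-4,-3,-0.5],[0,0,0.02]],[1,[-8,-6.5,-1],[0,0,0.04]],[1,[-12,-10,-1.9],[0,0,0.06]],[1,[-15,-13.5,-1.9],[0,0,0.088]],[1,[-18,-17,-1.9],[0,0,0.088]],[1,[-21,-20,-1.9],[0,0,0.088]],[1,[-24,-23,-1.9],[0,0,0.088]],[1,[-27,-26,-1.9],[0,0,0.088]],[1,[-30,-29,-1.9],[0,0,0.088]],[1,[-33,-32,-1.9],[0,0,0.088]]])

```text
time_s: 2.13
position: [0.3848, 0.2671, 0.2507]
orientation: [[-0.937, 0.35, 0.001], [0.35, 0.937, 0.001], [-0.0, 0.001, -1.0]]
force: [1.3, 0.0, 0.1]
finger_gap: 0.0856
```

Emit:
servo_tool(deltas=[[1,[-2,-3,0],[0,0,0]],[1,[-4,-6.2,0],[0,0,0]],[1,[-6,-9.4,0],[0,0,0]],[1,[-8,-12.6,0],[0,0,0]],[1,[-10.2,-15.8,0],[0,0,0]],[1,[-12.4,-19,0],[0,0,0]],[1,[-14.6,-22.2,0],[0,0,0]],[1,[-16.8,-25.4,0.5],[0,0,0]],[1,[-19,-28.6,1],[0,0,0]],[1,[-21.2,-31.8,1.5],[0,0,0]]])

```text
time_s: 2.97
position: [0.4717, -0.105, 0.2357]
orientation: [[-0.937, 0.35, 0.002], [0.35, 0.937, 0.001], [-0.002, 0.002, -1.0]]
force: [0.7, 1.0, 0.3]
finger_gap: 0.0853
```

```bash
python3 - <<'E'
from h import *
delta([.5105,-.266,.16],np.radians(-20.5))
E
```

```text
t 2.9667 d cm [ -9.26 -13.74   7.57] w [0.002 0.002 0.   ] yaw7 [-0.61  0.05  0.77  2.01 -0.04  1.09  1.4 ]
```

Emit:
servo_tool(deltas=[[1,[-2,-3,1],[0,0,0]],[1,[-4,-6,2.5],[0,0,0]],[1,[-6,-9,4],[0,0,0]],[1,[-7.5,-11.5,5.5],[0,0,0]],[1,[-8.5,-12.8,7],[0,0,0]],[1,[-8.8,-13.2,7.5],[0,0,0]],[1,[-8.8,-13.2,7.5],[0,0,0]]])

```text
time_s: 3.55
position: [0.5063, -0.2588, 0.1588]
orientation: [[-0.936, 0.353, -0.003], [0.353, 0.936, -0.0], [0.003, -0.002, -1.0]]
force: [-0.4, -0.3, -0.1]
finger_gap: 0.0853
```

```bash
python3 - <<'E'
from h import *
from station import manip
p=manip.camera("top");pickle.dump(p,open("pics/top2.pkl","wb"));s=manip.camera("side");pickle.dump(s,open("pics/side2.pkl","wb"))
delta([.5105,-.266,.036],np.radians(-20.5))
cv2.imwrite("pics/app.png",np.hstack([draw(p,[],(372,235),45,8),draw(s,[],(292,290),45,8)])[:,::2][::2])
E
```

```text
t 3.65 d cm [-0.6  -0.8  12.44] w [ 0.001 -0.001  0.001] yaw7 [-0.27  0.4   0.81  1.89 -0.34  1.    1.9 ]
```

View pics/app.png

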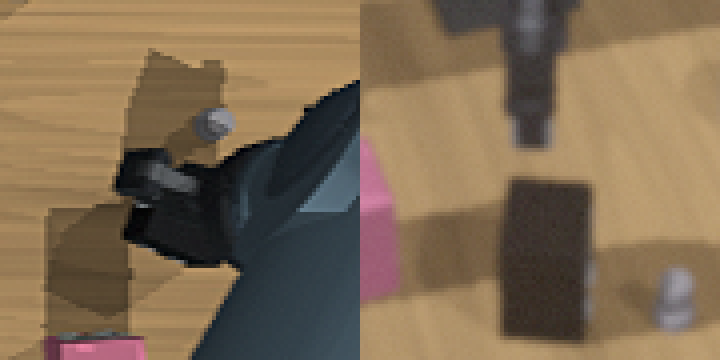

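Emit:
servo_tool(deltas=[[1,[-0.5,-0.7,0.5],[0,0,0]],[1,[-0.6,-0.8,2],[0,0,0]],[1,[-0.6,-0.8,5],[0,0,0]],[1,[-0.6,-0.8,8],[0,0,0]],[1,[-0.6,-0.8,10.5],[0,0,0]],[1,[-0.6,-0.8,12],[0,0,0]],[1,[-0.6,-0.8,12.4],[0,0,0]],[1,[-0.6,-0.8,12.4],[0,0,0]]])

```text
time_s: 4.32
position: [0.5103, -0.2664, 0.0358]
orientation: [[-0.937, 0.349, -0.001], [0.349, 0.937, 0.001], [0.001, 0.0, -1.0]]
force: [-0.8, 0.1, 0.0]
finger_gap: 0.0857
```

Emit:
servo_tool(deltas=[[0.6,[0,0,0],[0,0,0]],[0.5,[0,0,0],[0,0,0]],[0.4,[0,0,0],[0,0,0]],[0.3,[0,0,0],[0,0,0]],[0.3,[0,0,0],[0,0,0]],[0.3,[0,0,0],[0,0,0]]], grip_force=40)

```text
time_s: 4.82
position: [0.5121, -0.2686, 0.0384]
orientation: [[-0.937, 0.351, 0.004], [0.351, 0.937, -0.002], [-0.004, -0.0, -1.0]]
force: [-0.1, -1.2, 6.9]
finger_gap: 0.0557
```

```bash
python3 - <<'E'
from h import *
delta([.5105,-.266,.036],np.radians(-20.5))
E
```

```text
t 4.8167 d cm [0.24 0.19 0.24] w [-0.     0.004 -0.   ] yaw7 [-0.13  0.59  0.68  1.93 -0.51  0.79  2.04]
```

Emit:
servo_tool(deltas=[[0.3,[0,0,0],[0,0,0]],[0.3,[0,0,-1],[0,0,0]],[0.3,[0,0,-3],[0,0,0]],[0.3,[0,0,-6],[0,0,0]],[0.3,[0,0,-9],[0,0,0]],[0.3,[0,0,-12],[0,0,0]],[0.3,[0,0,-14],[0,0,0]],[0.3,[0,0,-14],[0,0,0]]], grip_force=50)

```text
time_s: 5.48
position: [0.5127, -0.2688, 0.1809]
orientation: [[-0.937, 0.351, 0.008], [0.35, 0.937, -0.002], [-0.008, 0.001, -1.0]]
force: [1.0, -1.2, -1.8]
finger_gap: 0.0554
```

```bash
python3 - <<'E'
from h import *
from station import manip
R=Rz(0)@RC@np.diag([-1,1,-1.])
print(R.round(3))
# target waypoint: in front of (above) cradle
q=[.5675,.0153,0]
up=RC@np.array([0,0,1.])
for h in (.036+.11,.036+.02,.036): print((np.array([.5675,.0153,.065])+up*h).round(4))
delta(np.array([.5675,.0153,.065])+up*.146,R=R)
delta([.5,-.15,.2],R=R)
E
```

```text
[[-0.94   0.     0.342]
 [ 0.     1.     0.   ]
 [-0.342  0.    -0.94 ]]
[0.5176 0.0153 0.2022]
[0.5483 0.0153 0.1176]
[0.5552 0.0153 0.0988]
t 5.4833 d cm [ 9.48 26.77 -2.18] w [-0.063 -0.337 -0.354] yaw7 [-0.26  0.39  0.83  1.86 -0.33  1.03  1.91]
t 5.4833 d cm [ 5.34 10.68 -1.94] w [-0.063 -0.337 -0.354] yaw7 [-0.26  0.39  0.83  1.86 -0.33  1.03  1.91]
```

Emit:
servo_tool(deltas=[[0.3,[0.5,1,-0.2],[-0.006,-0.03,-0.035]],[0.3,[1.4,2.8,-0.6],[-0.015,-0.09,-0.09]],[0.3,[2.5,5,-1],[-0.03,-0.16,-0.17]],[0.3,[3.6,7.5,-1.5],[-0.045,-0.24,-0.25]],[0.3,[4.8,9.6,-1.8],[-0.058,-0.31,-0.32]],[0.3,[5.3,10.7,-1.9],[-0.063,-0.337,-0.354]],[0.3,[5.3,10.7,-1.9],[-0.063,-0.337,-0.354]],[0.3,[5.3,10.7,-1.9],[-0.063,-0.337,-0.354]]])

```text
time_s: 6.15
position: [0.496, -0.147, 0.1935]
orientation: [[-0.944, -0.001, 0.331], [-0.0, 1.0, 0.004], [-0.331, 0.004, -0.944]]
force: [1.0, 0.5, -3.4]
finger_gap: 0.0556
```

```bash
python3 - <<'E'
from h import *
from station import manip
p=manip.camera("top");pickle.dump(p,open("pics/top3.pkl","wb"));s=manip.camera("side");pickle.dump(s,open("pics/side3.pkl","wb"))
st=manip.observe();pickle.dump(st,open("pics/st3.pkl","wb"));print(st)
R=RC@np.diag([-1,1,-1.])
O=st["orientation"]
# meter expected: centre from TCP: grasp at TCP height 36-38mm => centre z offset
Rm=O@np.diag([-1,1,-1.])
b=boxpts(.05,.056,-.04,.04)
c=st["position"]+O@np.array([0,0,-.002])
P=b@Rm.T+c;cc=proj(p,c)[0].astype(int);cs=proj(s,c)[0].astype(int)
cv2.imwrite("pics/held.png",np.hstack([overlay(p,P,None,tuple(cc),24,8),overlay(s,P,None,tuple(cs),24,8)]))
print(cc,cs)
E
```

```text
{'time_s': 6.25, 'joint_pos': array([-0.49712828, -0.03768357,  0.76615388,  2.21018564, -0.10928245,
        0.63373501,  1.91965187]), 'qd': array([ 0.00772526,  0.01521311,  0.00694943, -0.02573947,  0.00035525,
        0.00072101,  0.00038471]), 'joint_efforts': array([-2.77150366e-01, -1.58752459e+01, -8.93134531e-01, -2.42950219e+01,
       -3.18722036e-01, -1.31555792e+00,  7.87415192e-04]), 'position': array([ 0.49801443, -0.14923972,  0.19483963]), 'orientation': array([[-9.42803187e-01,  1.40098327e-03,  3.33346947e-01],
       [ 1.76307539e-03,  9.99998139e-01,  7.83725302e-04],
       [-3.33345228e-01,  1.32661451e-03, -9.42803903e-01]]), 'force': array([ 0.32468095,  0.29234231, -2.44865181]), 'ft_torque': array([-0.0484617 ,  0.53082022, -0.00632516]), 'finger_gap': 0.05536302842849827}
[338 247] [273 226]
```

View pics/held.png

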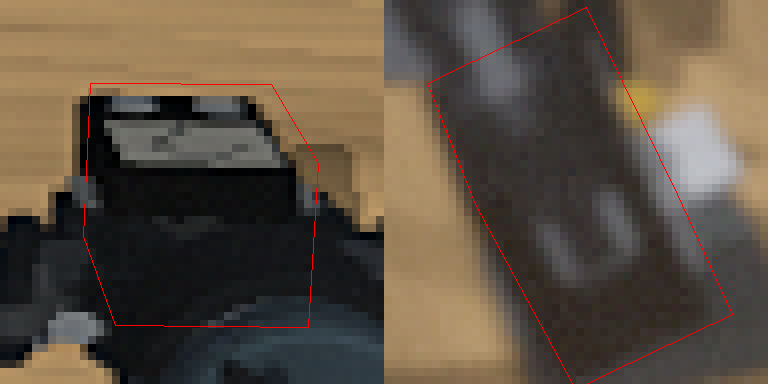

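```bash
python3 - <<'E'
from h import *
s=load("side3");st=load("st3");O=st["orientation"];Rm=O@np.diag([-1,1,-1.])
c=st["position"]+O@np.array([0,0,-.002]);P=boxpts(.05,.056,-.04,.04)@Rm.T+c
x,y=273,222;w=34
im=s["pixels"][y-w:y+w,x-w:x+w,::-1];im=cv2.resize(im,None,fx=11,fy=11,interpolation=cv2.INTER_CUBIC)
im=(255*(im/255.)**.55).astype(np.uint8)
h=(proj(s,P)-[x-w,y-w]+.5)*11
for i in range(8):
  for j in range(i):
    if bin(i^j).count("1")==1: cv2.line(im,tuple(h[i].astype(int)),tuple(h[j].astype(int)),(0,0,255),1)
cv2.imwrite("pics/held2.png",im[:600] if im.shape[0]>600 else im)
E
```

```text
(no output)
```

View pics/held2.png

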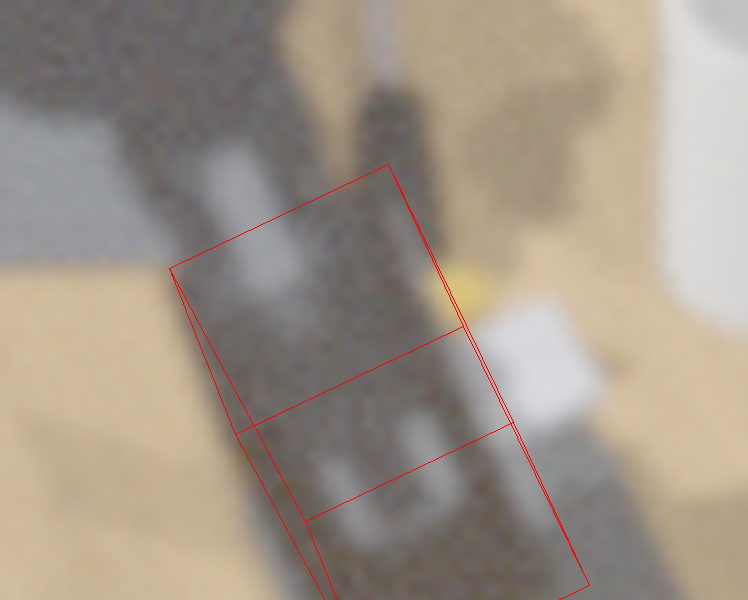

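```bash
python3 - <<'E'
from h import *
s=load("side3");st=load("st3");O=st["orientation"];Rm=O@np.diag([-1,1,-1.])
c=st["position"]+O@np.array([0,0,-.002]);P=boxpts(.05,.056,-.04,.04)@Rm.T+c
x,y=277,233;w=27
im=s["pixels"][y-w:y+w,x-w:x+w,::-1];im=cv2.resize(im,None,fx=11,fy=11,interpolation=cv2.INTER_CUBIC)
im=(255*(im/255.)**.4).astype(np.uint8)
h=(proj(s,P)-[x-w,y-w]+.5)*11
for i in range(8):
  for j in range(i):
    if bin(i^j).count("1")==1: cv2.line(im,tuple(h[i].astype(int)),tuple(h[j].astype(int)),(0,0,255),1)
cv2.imwrite("pics/held3.png",im)
E
```

```text
(no output)
```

View pics/held3.png

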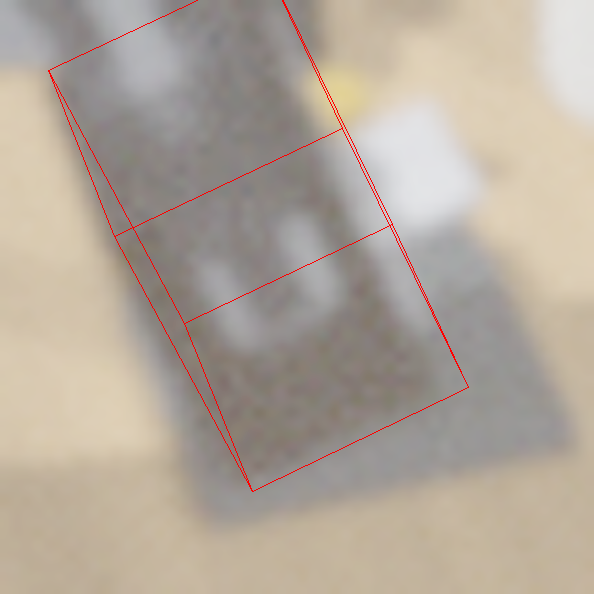

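```bash
cat >> h.py <<'E'
CR=np.array([.5675,.0153,.065])
def cpos(x,y,z):return CR+RC@np.array([x,y,z])/1000
RT=RC@np.diag([-1,1,-1.])
def incr(st):
    return ((st["position"]-CR)@RC*1000).round(1)
E
python3 - <<'E'
from h import *
delta(cpos(6.5,0,115),R=RT); delta(cpos(6.5,0,60),R=RT)
E
```

```text
t 6.25 d cm [-2.74 16.46  3.07] w [ 0.001 -0.009 -0.002] yaw7 [-0.5  -0.04  0.77  2.21 -0.11  0.63  1.92]
t 6.25 d cm [-2.79 16.45  8.56] w [ 0.001 -0.009 -0.002] yaw7 [-0.5  -0.04  0.77  2.21 -0.11  0.63  1.92]
```

Emit:
servo_tool(deltas=[[0.3,[-0.3,1.5,0.2],[0,-0.004,0]],[0.3,[-0.8,4,0.6],[0,-0.009,0]],[0.3,[-1.3,7,1.2],[0,-0.009,-0.002]],[0.3,[-1.8,10,1.8],[0,-0.009,-0.002]],[0.3,[-2.3,13,2.4],[0,-0.009,-0.002]],[0.3,[-2.6,15.3,2.9],[0,-0.009,-0.002]],[0.3,[-2.7,16.3,3.1],[0,-0.009,-0.002]],[0.3,[-2.7,16.4,3.1],[0,-0.009,-0.002]],[0.3,[-2.7,16.4,3.1],[0,-0.009,-0.002]]])

```text
time_s: 7.0
position: [0.5346, 0.0151, 0.1749]
orientation: [[-0.94, -0.002, 0.342], [-0.002, 1.0, 0.0], [-0.342, -0.001, -0.94]]
force: [0.0, 0.2, -3.0]
finger_gap: 0.0556
```

```bash
python3 - <<'E'
from h import *
from station import manip
p=manip.camera("top");s=manip.camera("side");st=manip.observe();print(incr(st),st["force"],st["ft_torque"])
delta(cpos(6.5,0,60),R=RT,st=st)
O=st["orientation"];Rm=O@np.diag([-1,1,-1.])
c=st["position"]+O@np.array([.0024,0,-.002]);P=boxpts(.05,.056,-.04,.04)@Rm.T+c
def wf(p,x,y,w):
    im=p["pixels"][y-w:y+w,x-w:x+w,::-1];im=cv2.resize(im,None,fx=8,fy=8,interpolation=cv2.INTER_CUBIC)
    im=(255*(im/255.)**.5).astype(np.uint8);h=(proj(p,P)-[x-w,y-w]+.5)*8
    for i in range(8):
      for j in range(i):
        if bin(i^j).count("1")==1: cv2.line(im,tuple(h[i].astype(int)),tuple(h[j].astype(int)),(0,0,255),1)
    for k,Q in enumerate(cradle_polys([*CR[:2],0])):
        g=(proj(p,Q)-[x-w,y-w]+.5)*8;cv2.polylines(im,[g.astype(np.int32)],True,(0,255,0),1)
    return im
cv2.imwrite("pics/hov.png",np.hstack([wf(p,268,226,25),wf(s,282,215,25)]))
E
```

```text
[  6.4  -1.9 114.9] [ 0.25347689 -0.77785644 -3.21519266] [-0.04034672  0.56354973 -0.07012317]
t 7.1 d cm [-0.01  0.19  5.49] w [-0.     0.    -0.001] yaw7 [-0.67  0.03  0.55  2.21  0.05  0.56  1.42]
```

View pics/hov.png

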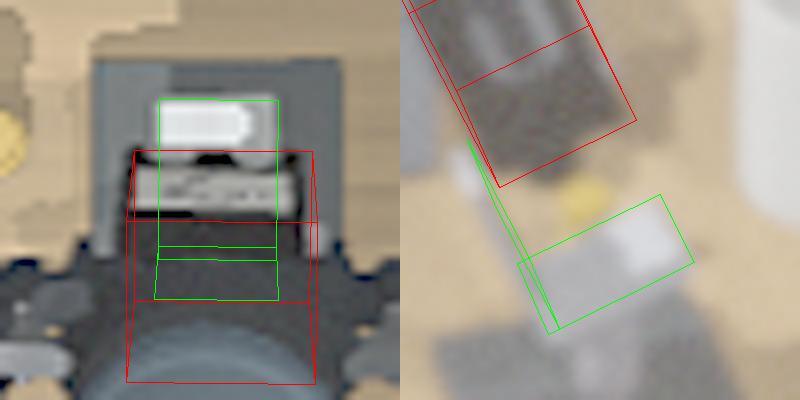

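```bash
python3 - <<'E'
from h import *
from station import manip
p=manip.camera("top");pickle.dump(p,open("pics/top4.pkl","wb"));st=manip.observe();print(incr(st))
x,y,w=269,226,20
im=cv2.resize(p["pixels"][y-w:y+w,x-w:x+w,::-1],None,fx=16,fy=16,interpolation=cv2.INTER_NEAREST)
im=(255*(im/255.)**.5).astype(np.uint8)
O=st["orientation"];Rm=O@np.diag([-1,1,-1.])
c=st["position"]+O@np.array([.0024,0,-.002])
F=np.array([[25,-28,40],[25,28,40],[25,28,-40],[25,-28,-40]])/1000
h=(proj(p,F@Rm.T+c)-[x-w,y-w]+.5)*16;cv2.polylines(im,[h.astype(int)],True,(0,0,255),1)
cv2.imwrite("pics/hov2.png",im[:600])
E
```

```text
[  6.3  -1.9 115. ]
```

View pics/hov2.png

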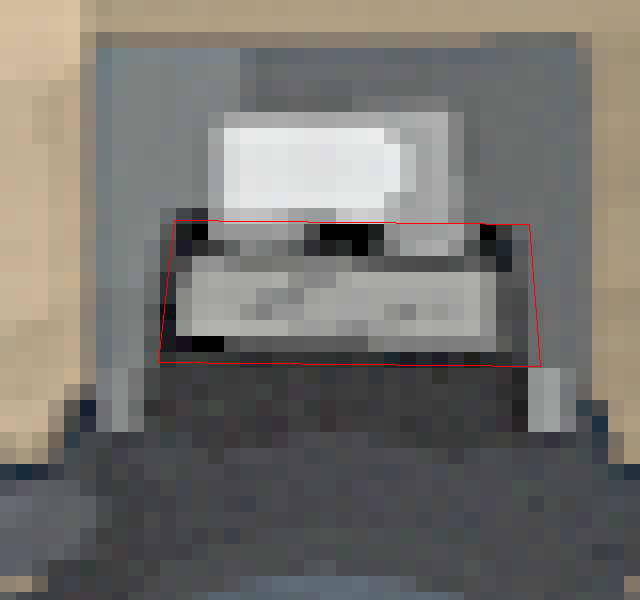

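Emit:
servo_tool(deltas=[[0.3,[0,0,0.5],[0,0,0]],[0.3,[0,0,1.5],[0,0,0]],[0.3,[0,0,2.8],[0,0,0]],[0.3,[0,0,4.1],[0,0,0]],[0.3,[0,0,5.2],[0,0,0]],[0.3,[0,0,6.0],[0,0,0]],[0.3,[0,0,6.5],[0,0,0]],[0.3,[0,0,6.7],[0,0,0]],[0.3,[0,0,6.7],[0,0,0]]])

```text
time_s: 7.9
position: [0.5568, 0.015, 0.1121]
orientation: [[-0.94, -0.001, 0.342], [-0.001, 1.0, 0.001], [-0.342, 0.001, -0.94]]
force: [-0.1, 0.4, -2.5]
finger_gap: 0.0555
```

```bash
sed -i 's/CR=np.array(\[.5675,.0153/CR=np.array([.5675,.0134/' h.py; python3 - <<'E'
from h import *
from station import manip
p=manip.camera("top");s=manip.camera("side");st=manip.observe();print(incr(st),st["force"],st["ft_torque"])
g=lambda p,x,y,w:(255*(cv2.resize(p["pixels"][y-w:y+w,x-w:x+w,::-1],(400,400),interpolation=cv2.INTER_NEAREST)/255.)**.5).astype(np.uint8)
cv2.imwrite("pics/d1.png",np.hstack([g(p,268,226,25),g(s,282,215,25)]))
E
```

```text
[ 6.7  2.  48.5] [ 0.93296665 -0.11015071 -3.12434348] [-0.01388256  0.5074373  -0.05887352]
```

View pics/d1.png

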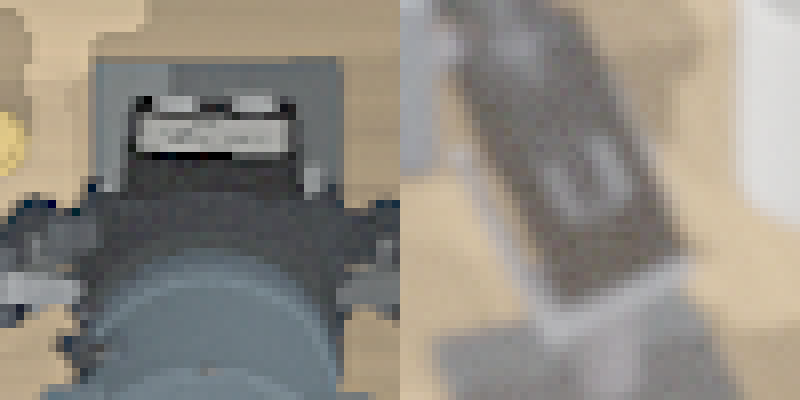

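Emit:
servo_tool(deltas=[[0.3,[0,-0.1,0.15],[0,0,0]],[0.3,[0,-0.1,0.3],[0,0,0]],[0.3,[0,-0.1,0.5],[0,0,0]],[0.3,[0,-0.1,0.65],[0,0,0]],[0.3,[0,-0.1,0.8],[0,0,0]],[0.3,[0,-0.1,0.9],[0,0,0]],[0.3,[0,-0.1,0.9],[0,0,0]]])

```text
time_s: 8.58
position: [0.5599, 0.0148, 0.1037]
orientation: [[-0.94, -0.002, 0.342], [-0.001, 1.0, 0.002], [-0.342, 0.001, -0.94]]
force: [0.7, -0.3, -3.2]
finger_gap: 0.0556
```

Emit:
servo_tool(deltas=[[0.3,[0,0,0.1],[0,0,0]],[0.3,[0,0,0.15],[0,0,0]],[0.3,[0,0,0.2],[0,0,0]]])

```text
time_s: 8.83
position: [0.5601, 0.0148, 0.1035]
orientation: [[-0.94, -0.002, 0.341], [-0.001, 1.0, 0.003], [-0.341, 0.003, -0.94]]
force: [-16.7, -1.0, 22.6]
finger_gap: 0.0553
```

Emit:
servo_tool(deltas=[[0.3,[0,0,-0.15],[0,0,0]],[0.3,[0.1,0,-0.17],[0,0,0]],[0.3,[0.2,0,-0.17],[0,0,0]],[0.3,[0.2,0,-0.17],[0,0,0]]])

```text
time_s: 9.17
position: [0.5581, 0.0148, 0.1029]
orientation: [[-0.939, -0.002, 0.343], [-0.001, 1.0, 0.002], [-0.343, 0.001, -0.939]]
force: [-2.7, -0.5, -0.1]
finger_gap: 0.0556
```

Emit:
servo_tool(deltas=[[0.3,[0.1,0,0],[0,0,0]],[0.3,[0.15,0,0],[0,0,0]],[0.3,[0.15,0,0],[0,0,0]]])

```text
time_s: 9.42
position: [0.557, 0.0149, 0.1025]
orientation: [[-0.939, -0.002, 0.343], [-0.002, 1.0, 0.002], [-0.343, 0.001, -0.939]]
force: [0.3, 0.7, -1.7]
finger_gap: 0.0555
```

```bash
python3 - <<'E'
from h import *
from station import manip
p=manip.camera("top");s=manip.camera("side");st=manip.observe();print(incr(st),st["force"],st["force"]@RC,st["ft_torque"])
g=lambda p,x,y,w:(255*(cv2.resize(p["pixels"][y-w:y+w,x-w:x+w,::-1],(400,400),interpolation=cv2.INTER_NEAREST)/255.)**.5).astype(np.uint8)
cv2.imwrite("pics/d2.png",np.hstack([g(p,268,226,25),g(s,282,215,25)]))
E
```

```text
[ 2.9  1.4 38.8] [ 0.98705024  0.43917987 -1.90565748] [ 0.27575059  0.43917987 -2.12832334] [-0.00737015  0.49092945  0.03552016]
```

View pics/d2.png

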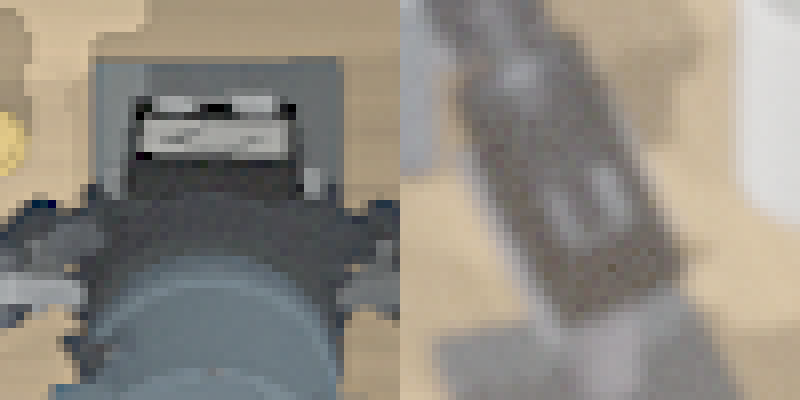

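Emit:
servo_tool(deltas=[[0.3,[0.05,-0.05,0],[0,0,0]],[0.3,[0.1,-0.1,0],[0,0,0]],[0.3,[0.15,-0.1,0],[0,0,0]],[0.3,[0.15,-0.1,0],[0,0,0]]])

```text
time_s: 9.85
position: [0.5558, 0.0138, 0.1022]
orientation: [[-0.939, -0.002, 0.344], [-0.002, 1.0, 0.002], [-0.344, 0.001, -0.939]]
force: [1.4, -0.0, -3.0]
finger_gap: 0.0558
```

Emit:
servo_tool(deltas=[[0.3,[0.05,0,0],[0,0,0]],[0.3,[0.1,0,0],[0,0,0]],[0.3,[0.1,0,0],[0,0,0]]])

```text
time_s: 10.1
position: [0.5556, 0.0138, 0.1023]
orientation: [[-0.938, -0.002, 0.345], [-0.002, 1.0, 0.002], [-0.345, 0.001, -0.938]]
force: [3.4, 0.4, -3.4]
finger_gap: 0.0553
```

Emit:
servo_tool(deltas=[[0.3,[0.1,0,0],[0,0,0]],[0.3,[0.1,0,0.05],[0,0,0]],[0.3,[0.1,0,0.1],[0,0,0]],[0.3,[0.1,0,0.1],[0,0,0]]])

```text
time_s: 10.43
position: [0.5558, 0.0138, 0.102]
orientation: [[-0.938, -0.002, 0.346], [-0.001, 1.0, 0.002], [-0.346, 0.002, -0.938]]
force: [1.2, -0.2, 3.5]
finger_gap: 0.0555
```

Emit:
servo_tool(deltas=[[0.3,[0.05,0,0.05],[0,0,0]],[0.3,[0.05,0,0.05],[0,0,0]]])

```text
time_s: 10.6
position: [0.5558, 0.0138, 0.1019]
orientation: [[-0.938, -0.002, 0.347], [-0.001, 1.0, 0.003], [-0.347, 0.002, -0.938]]
force: [-0.3, -1.2, 9.1]
finger_gap: 0.0551
```

```bash
python3 - <<'E'
from h import *
from station import manip
st=manip.observe();print(incr(st),st["force"],(st["force"]-[0,0,-3.2])@RC,st["ft_torque"])
E
```

```text
[ 1.6  0.4 38.7] [-0.30568237 -1.17852651  9.13763747] [ 3.93247307 -1.17852651 11.69813641] [-0.07944277 -0.14088657  0.08517042]
```

Seated against both faces; release.

Emit:
servo_tool(deltas=[[0.68,[0,0,0],[0,0,0]],[0.72,[0,0,0],[0,0,0]],[0.76,[0,0,0],[0,0,0]],[0.82,[0,0,0],[0,0,0]],[0.9,[0,0,0],[0,0,0]],[0.95,[0,0,0],[0,0,0]],[0.95,[0,0,0],[0,0,0]]])

```text
time_s: 11.18
position: [0.5533, 0.0138, 0.0994]
orientation: [[-0.94, -0.002, 0.342], [-0.001, 1.0, 0.002], [-0.342, 0.001, -0.94]]
force: [-0.1, 0.0, 0.9]
finger_gap: 0.0813
```

```bash
python3 - <<'E'
from h import *
from station import manip
p=manip.camera("top");s=manip.camera("side");st=manip.observe();print(incr(st),st["force"],st["finger_gap"])
g=lambda p,x,y,w:(255*(cv2.resize(p["pixels"][y-w:y+w,x-w:x+w,::-1],(400,400),interpolation=cv2.INTER_NEAREST)/255.)**.5).astype(np.uint8)
cv2.imwrite("pics/d3.png",np.hstack([g(p,268,226,25),g(s,282,215,25)]))
E
```

```text
[-1.3  0.4 37.3] [-0.04858464 -0.62778615  0.17707988] 0.08095469147484131
```

View pics/d3.png

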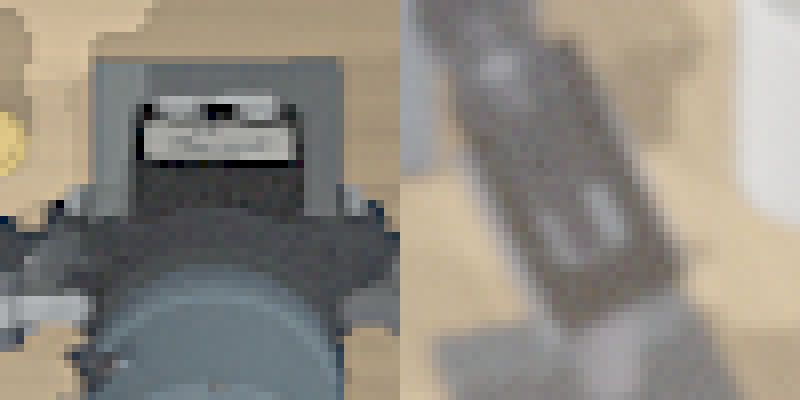

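Emit:
servo_tool(deltas=[[1,[0,0,-0.3],[0,0,0]],[1,[0,0,-1],[0,0,0]],[1,[0,0,-2.5],[0,0,0]],[1,[0,0,-4.5],[0,0,0]],[1,[0,0,-7],[0,0,0]],[1,[0,0,-9.5],[0,0,0]],[1,[0,0,-11],[0,0,0]],[1,[0,0,-11.5],[0,0,0]]])

```text
time_s: 11.95
position: [0.5153, 0.0137, 0.2111]
orientation: [[-0.938, -0.002, 0.348], [-0.0, 1.0, 0.005], [-0.348, 0.004, -0.938]]
force: [1.5, 0.3, 0.6]
finger_gap: 0.0855
```

```bash
python3 - <<'E'
from h import *
from station import manip
st=manip.observe();print(incr(st),st["joint_pos"].round(2))
# next: away from the view, between: target (0.42,0.18,0.26) tool down
delta([.40,.17,.26],0)
delta([.40,.17,.26],R=np.diag([-1,1,-1.])@np.eye(3))
E
```

```text
[  0.9   0.3 155.2] [-0.71 -0.09  0.56  2.22  0.15  0.65  1.33]
t 11.95 d cm [ 9.1  15.67 -8.52] w [0.004 0.355 0.001] yaw7 [-0.71 -0.09  0.56  2.22  0.15  0.65  1.33]
t 11.95 d cm [ 9.1  15.67 -8.52] w [0.004 0.355 0.001] yaw7 [-0.71 -0.09  0.56  2.22  0.15  0.65  1.33]
```

Emit:
servo_tool(deltas=[[1,[0.5,0.8,-0.8],[0,0.02,0]],[1,[1.6,2.4,-2.2],[0,0.08,0]],[1,[2.8,4.4,-3.6],[0,0.14,0]],[1,[4.2,6.8,-5],[0.002,0.2,0]],[1,[5.6,9.4,-6.2],[0.003,0.26,0]],[1,[7,12,-7.2],[0.004,0.31,0]],[1,[8.2,14.2,-8],[0.004,0.35,0]],[1,[9,15.5,-8.5],[0.004,0.355,0]],[1,[9.1,15.7,-8.5],[0.004,0.355,0]]])

```text
time_s: 12.7
position: [0.3979, 0.1734, 0.2565]
orientation: [[-1.0, -0.007, -0.006], [-0.007, 1.0, -0.002], [0.006, -0.002, -1.0]]
force: [0.2, 0.4, -0.0]
finger_gap: 0.085
```

```bash
python3 - <<'E'
from h import *
from station import manip
p=manip.camera("top");s=manip.camera("side");st=manip.observe();print(st["position"])
pickle.dump(p,open("pics/top5.pkl","wb"));pickle.dump(s,open("pics/side5.pkl","wb"))
P=boxpts(.05,.056,0,.08)@RC.T+[.5675,.0145,.065]
g=lambda p,x,y,w,Q:draw(p,Q,(x,y),w,400//(2*w))
F=np.array([[25,-28,80],[25,28,80],[25,28,0],[25,-28,0]])/1000@RC.T+[.5675,.0145,.065]
S=np.array([[25,-28,80],[-25,-28,80],[-25,-28,0],[25,-28,0]])/1000@RC.T+[.5675,.0145,.065]
cv2.imwrite("pics/d4.png",np.hstack([g(p,268,226,25,[F]),g(s,282,215,25,[S])]))
cv2.imwrite("pics/d5.png",np.hstack([g(p,190,240,50,[]),g(s,240,185,50,[])]))
E
```

```text
[0.3989278  0.1701749  0.25597941]
```

View pics/d4.png

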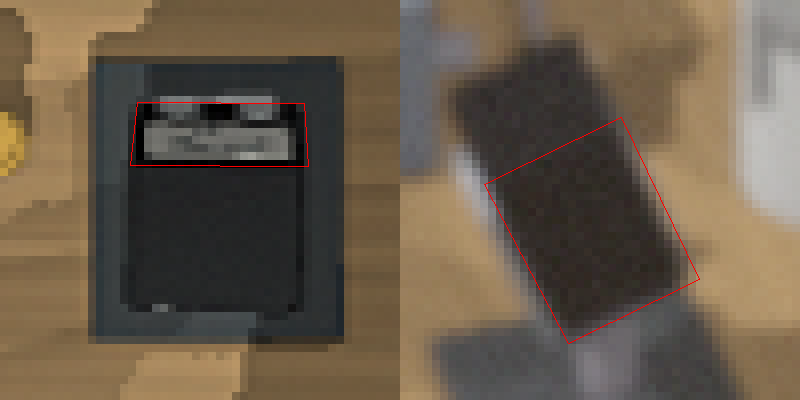

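View pics/d5.png

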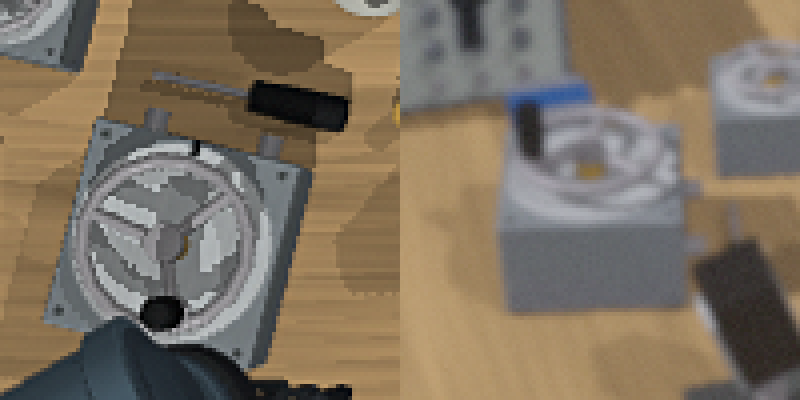

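```bash
cat > wh.py <<'E'
from h import *
def knobpts(x,y):
    a=np.linspace(0,2*np.pi,24,endpoint=False);c=np.c_[np.cos(a),np.sin(a)]*.011
    return np.vstack([np.c_[c+[x,y],np.full(24,z)] for z in (.113,.158)])
def fitknob(p,x0,th=45,w=12):
    u,v=proj(p,[[x0[0],x0[1],.14]])[0].astype(int)
    m=np.zeros((420,560));g=p["pixels"].max(2);m[v-w:v+w,u-w:u+w]=g[v-w:v+w,u-w:u+w]<th
    n,l,stt,ce=cv2.connectedComponentsWithStats(m.astype(np.uint8));
    k=1+np.argmax(stt[1:,4]);m=(l==k)*1.
    f=lambda q:-iou(sil(p,knobpts(*q)),m)
    r=minimize(f,x0,method="Nelder-Mead",options=dict(initial_simplex=np.array([x0,[x0[0]+.006,x0[1]],[x0[0],x0[1]+.006]]),xatol=1e-4))
    return r.x,-r.fun,m.sum()
E
python3 - <<'E'
from wh import *
t=load("top0");s=load("side0")
print(back(t,(181.4,249.25),.109),back(t,(181.4,249.25),.11))
for th in(45,55,65):print("knob top",fitknob(t,[.445,.235],th))
for th in(80,95):print("knob side",fitknob(s,[.445,.235],th))
# mark
print(t["pixels"].max(2)[222:236,178:192])
a=np.linspace(0,2*np.pi,60)
def ring(c,r,z):return np.c_[c[0]+r*np.cos(a),c[1]+r*np.sin(a),0*a+z]
for n,c in (("a",(.4908,.2455)),("b",(.492,.245))):
    im=np.hstack([draw(p,[ring(c,.059,.110),ring(c,.0003,.11)],cc,30,13) for p,cc in ((t,(182,248)),(s,(239,180)))]);cv2.imwrite(f"pics/ring{n}.png",im)
E
```

```text
[0.49246434 0.24273439 0.109     ] [0.49244757 0.24253056 0.11      ]
knob top (array([0.44505273, 0.23930671]), np.float64(0.7520908246131469), np.float64(73.0))
knob top (array([0.44561185, 0.23888639]), np.float64(0.8091630736994802), np.float64(79.0))
knob top (array([0.44561185, 0.23888639]), np.float64(0.8194382882701373), np.float64(80.0))
knob side (array([0.4440625 , 0.23978125]), np.float64(0.6089650498596186), np.float64(74.0))
knob side (array([0.44223336, 0.23715423]), np.float64(0.6962960583378843), np.float64(85.0))
[[ 95  78  85  75 110 112 109 109 109 107 106 105 105 105]
 [ 81  83  80  75  53  85  78 106 107 108 106 107 105 106]
 [ 78  79  78  77  80  80  80  58  49  86  79 109 111 108]
 [ 72 121 121 123 123 123 131 129 125 122  45   3  46  57]
 [154 169 170 184 186 189 185 190 179 139  40   0 100  86]
 [186 185 187 183 186 185 181 184 193 160  45   0 177 183]
 [121  92  89  86 118 116 108 146 158  75  13  44 186 190]
 [113 111 109 104 102  97  94  86  85  86 107 155 191 186]
 [152 155 152 148 146 143 141 137 142 130 110  83  91 140]
 [151 144 144 148 150 154 163 169 158 145 145 126 107  80]
 [111 152 119 159 144 145 139 151 136 143 146 145 145 127]
 [157 153 156 158 159 161 160 164 122  83 138 140 145 148]
 [152 150 155 162  93  87  87  88  89  92 117 141 128 139]
 [150 151 158 164  99  91  93  94  94  97  94  94  93  84]]
```

View pics/ringa.png

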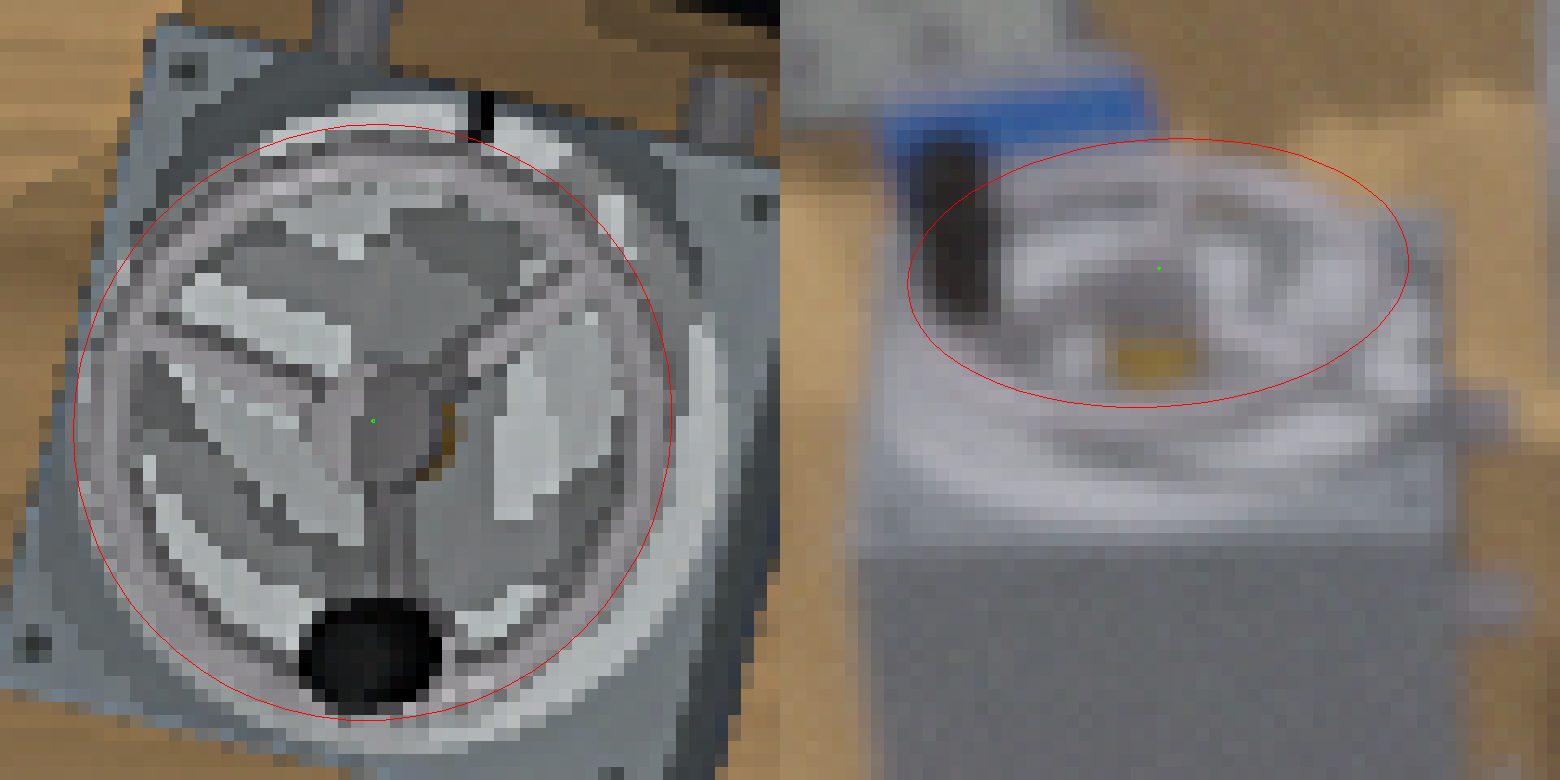

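```bash
python3 - <<'E'
from h import *
R=np.diag([-1,1,-1.])
delta([.4455,.2385,.20],R=R);delta([.4455,.2385,.124],R=R)
E
```

```text
t 12.8 d cm [-4.71  6.84  5.55] w [-0.004 -0.005  0.003] yaw7 [-0.87 -0.08  0.36  2.07  0.03  1.15  1.05]
t 12.8 d cm [-4.75  6.87 13.15] w [-0.004 -0.005  0.003] yaw7 [-0.87 -0.08  0.36  2.07  0.03  1.15  1.05]
```

Emit:
servo_tool(deltas=[[1,[-0.6,0.9,0.5],[0,0,0]],[1,[-1.8,2.6,1.8],[0,0,0]],[1,[-3.2,4.7,3.4],[-0.002,-0.003,0]],[1,[-4.3,6.3,4.8],[-0.004,-0.005,0.003]],[1,[-4.7,6.8,5.3],[-0.004,-0.005,0.003]],[1,[-4.7,6.8,5.5],[-0.004,-0.005,0.003]],[1,[-4.7,6.8,5.5],[-0.004,-0.005,0.003]]])

```text
time_s: 13.38
position: [0.4458, 0.236, 0.2004]
orientation: [[-1.0, 0.004, -0.002], [0.004, 1.0, -0.001], [0.002, -0.001, -1.0]]
force: [0.5, -1.6, -0.1]
finger_gap: 0.0853
```

```bash
python3 - <<'E'
from wh import *
from station import manip
p=manip.camera("top");s=manip.camera("side");st=manip.observe()
R=np.diag([-1,1,-1.]);delta([.4455,.2385,.124],R=R,st=st)
cv2.imwrite("pics/w1.png",np.hstack([draw(p,[],(190,255),33,6),draw(s,[],(235,165),33,6)]))
E
```

```text
t 13.4833 d cm [0.06 0.2  7.76] w [ 0.001  0.    -0.004] yaw7 [-0.89  0.14  0.35  1.99 -0.06  1.02  1.05]
```

View pics/w1.png

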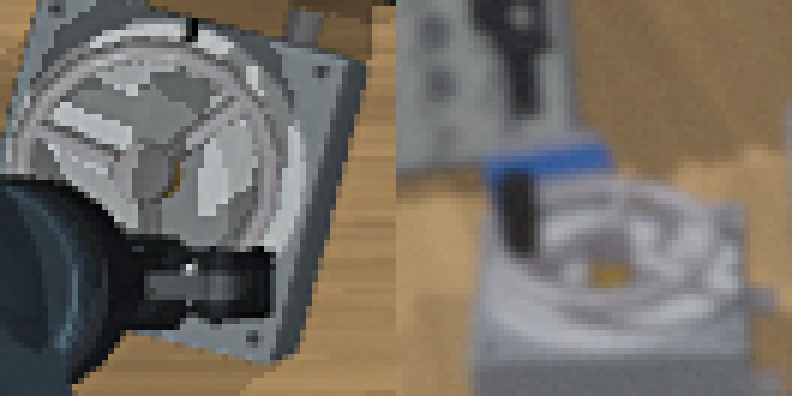

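Emit:
servo_tool(deltas=[[1,[0,0.1,1],[0,0,-0.004]],[1,[0,0.1,2.5],[0,0,-0.004]],[1,[0,0.1,4],[0,0,-0.004]],[1,[0,0.1,5.5],[0,0,-0.004]],[1,[0,0.1,6.8],[0,0,-0.004]],[1,[0,0.1,7.5],[0,0,-0.004]],[1,[0,0.1,7.7],[0,0,-0.004]],[1,[0,0.1,7.7],[0,0,-0.004]]])

```text
time_s: 14.15
position: [0.4456, 0.2388, 0.124]
orientation: [[-1.0, -0.002, -0.001], [-0.002, 1.0, 0.001], [0.001, 0.001, -1.0]]
force: [0.4, 0.1, 0.1]
finger_gap: 0.0854
```

```bash
python3 - <<'E'
from wh import *
from station import manip
p=manip.camera("top");s=manip.camera("side");st=manip.observe();print(st["position"],st["force"])
cv2.imwrite("pics/w2.png",np.hstack([draw(p,[],(190,255),33,6),draw(s,[],(235,165),33,6)]))
E
```

```text
[0.44646348 0.23947946 0.12498041] [-0.38780838 -0.76701752  0.35551406]
```

View pics/w2.png

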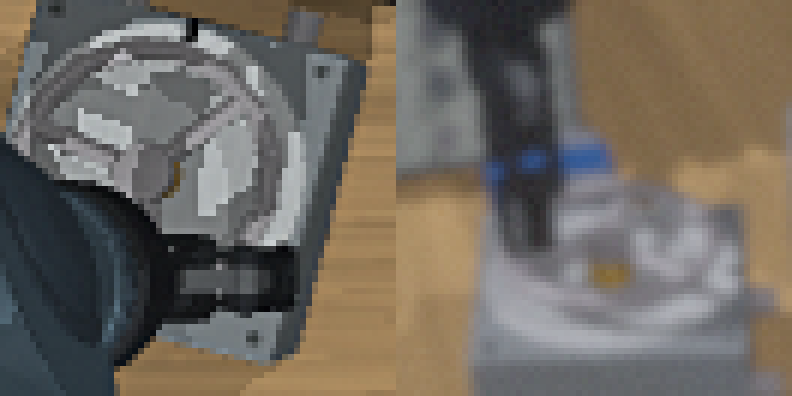

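Emit:
servo_tool(deltas=[[0.7,[0,0,0],[0,0,0]],[0.5,[0,0,0],[0,0,0]],[0.3,[0,0,0],[0,0,0]],[0.1,[0,0,0],[0,0,0]],[0,[0,0,0],[0,0,0]],[0,[0,0,0],[0,0,0]],[0,[0,0,0],[0,0,0]]], grip_force=50)

```text
time_s: 14.83
position: [0.446, 0.2388, 0.1246]
orientation: [[-1.0, -0.002, -0.0], [-0.002, 1.0, 0.001], [0.0, 0.001, -1.0]]
force: [-1.2, -2.5, 4.5]
finger_gap: 0.0205
```

```bash
python3 - <<'E'
from wh import *
from station import manip
import time
st=manip.observe();print(st["position"],st["force"],st["finger_gap"])
E
```

```text
[0.44596059 0.23879072 0.12458686] [-1.15666777 -2.4863443   4.46916509] 0.020516562412025395
```

```bash
cat >> wh.py <<'E'
def tab(th0,steps,r=4.5,tw=0):
    a=np.radians(th0)
    for s in steps:
        b=np.radians(th0+s);print([round(-r*(np.cos(b)-np.cos(a)),2),round(r*(np.sin(b)-np.sin(a)),2),0],th0+s)
E
python3 - <<'E'
from wh import *
tab(187,[-3,-8,-16,-26,-36,-46,-56,-66,-74,-80])
E
```

```text
[np.float64(0.02), np.float64(0.23), 0] 184
[np.float64(0.03), np.float64(0.63), 0] 179
[np.float64(-0.02), np.float64(1.25), 0] 171
[np.float64(-0.21), np.float64(2.01), 0] 161
[np.float64(-0.53), np.float64(2.73), 0] 151
[np.float64(-0.97), np.float64(3.38), 0] 141
[np.float64(-1.51), np.float64(3.94), 0] 131
[np.float64(-2.15), np.float64(4.41), 0] 121
[np.float64(-2.71), np.float64(4.69), 0] 113
[np.float64(-3.15), np.float64(4.85), 0] 107
```

Emit:
servo_tool(deltas=[[0,[0.02,0.23,0],[0,0,0]],[0,[0.03,0.63,0],[0,0,0]],[0,[-0.02,1.25,0],[0,0,0]],[0,[-0.21,2.01,0],[0,0,0]],[0,[-0.53,2.73,0],[0,0,0]],[0,[-0.97,3.38,0],[0,0,0]],[0,[-1.51,3.94,0],[0,0,0]],[0,[-2.15,4.41,0],[0,0,0]],[0,[-2.71,4.69,0],[0,0,0]],[0,[-3.15,4.85,0],[0,0,0]]])

```text
time_s: 15.67
position: [0.4776, 0.286, 0.1245]
orientation: [[-1.0, -0.001, -0.001], [-0.001, 1.0, -0.002], [0.001, -0.002, -1.0]]
force: [-2.5, -5.6, 7.1]
finger_gap: 0.0204
```

```bash
python3 - <<'E'
from wh import *
from station import manip
p=manip.camera("top");s=manip.camera("side");st=manip.observe();print(st["position"],st["force"],st["finger_gap"],st["ft_torque"],st["joint_pos"].round(2))
cv2.imwrite("pics/w3.png",np.hstack([draw(p,[],(185,250),33,6),draw(s,[],(240,165),33,6)]))
E
```

```text
[0.47847272 0.28626636 0.12456417] [-0.14545434 -4.12418163  4.85351432] 0.020663443103812813 [-0.87620313  0.02054196  0.08117177] [-0.89  0.34  0.32  1.93 -0.14  0.89  1.07]
```

View pics/w3.png

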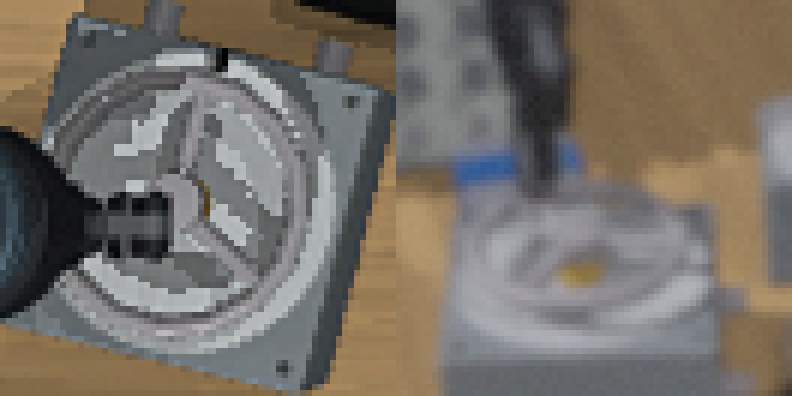

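```bash
python3 - <<'E'
from wh import *
tab(107,[-3,-9,-17,-27,-37,-47,-57,-67,-77,-85])
tab(22,[-4,-10,-16,-22,-28,-32,-36,-40,-44])
E
```

```text
[np.float64(-0.23), np.float64(0.06), 0] 104
[np.float64(-0.69), np.float64(0.15), 0] 98
[np.float64(-1.32), np.float64(0.2), 0] 90
[np.float64(-2.1), np.float64(0.13), 0] 80
[np.float64(-2.85), np.float64(-0.07), 0] 70
[np.float64(-3.57), np.float64(-0.41), 0] 60
[np.float64(-4.21), np.float64(-0.86), 0] 50
[np.float64(-4.76), np.float64(-1.41), 0] 40
[np.float64(-5.21), np.float64(-2.05), 0] 30
[np.float64(-5.49), np.float64(-2.62), 0] 22
[np.float64(-0.11), np.float64(-0.3), 0] 18
[np.float64(-0.23), np.float64(-0.75), 0] 12
[np.float64(-0.3), np.float64(-1.22), 0] 6
[np.float64(-0.33), np.float64(-1.69), 0] 0
[np.float64(-0.3), np.float64(-2.16), 0] -6
[np.float64(-0.26), np.float64(-2.47), 0] -10
[np.float64(-0.19), np.float64(-2.77), 0] -14
[np.float64(-0.11), np.float64(-3.08), 0] -18
[np.float64(-0.0), np.float64(-3.37), 0] -22
```

Emit:
servo_tool(deltas=[[0,[-0.23,0.06,0],[0,0,0]],[0,[-0.69,0.15,0],[0,0,0]],[0,[-1.32,0.2,0],[0,0,0]],[0,[-2.1,0.13,0],[0,0,0]],[0,[-2.85,-0.07,0],[0,0,0]],[0,[-3.57,-0.41,0],[0,0,0]],[0,[-4.21,-0.86,0],[0,0,0]],[0,[-4.76,-1.41,0],[0,0,0]],[0,[-5.21,-2.05,0],[0,0,0]],[0,[-5.49,-2.62,0],[0,0,0]]])

```text
time_s: 16.6
position: [0.5304, 0.2644, 0.1246]
orientation: [[-1.0, -0.004, -0.003], [-0.004, 1.0, 0.005], [0.003, 0.005, -1.0]]
force: [-4.8, 1.9, 5.5]
finger_gap: 0.0202
```

Emit:
servo_tool(deltas=[[0,[-0.11,-0.3,0],[0,0,0]],[0,[-0.23,-0.75,0],[0,0,0]],[0,[-0.3,-1.22,0],[0,0,0]],[0,[-0.33,-1.69,0],[0,0,0]],[0,[-0.3,-2.0,0],[0,0,0]],[0,[-0.28,-2.2,0],[0,0,0]],[0,[-0.28,-2.2,0],[0,0,0]],[0,[-0.28,-2.2,0],[0,0,0]]])

```text
time_s: 17.27
position: [0.5357, 0.2393, 0.1246]
orientation: [[-1.0, -0.002, 0.001], [-0.002, 1.0, 0.001], [-0.001, 0.001, -1.0]]
force: [-0.6, 1.7, 5.2]
finger_gap: 0.0202
```

```bash
python3 - <<'E'
from wh import *
from station import manip
p=manip.camera("top");s=manip.camera("side");st=manip.observe();print(st["position"],st["force"],st["finger_gap"],st["ft_torque"],st["joint_pos"].round(2))
cv2.imwrite("pics/w4.png",np.hstack([draw(p,[],(185,250),33,6),draw(s,[],(240,165),33,6)]))
E
```

```text
[0.53573786 0.23927369 0.12463137] [-1.43133124  2.31732732  5.485016  ] 0.02045468423379202 [0.38655495 0.22984959 0.0034506 ] [-0.77  0.39  0.34  1.86 -0.16  0.91  1.22]
```

View pics/w4.png

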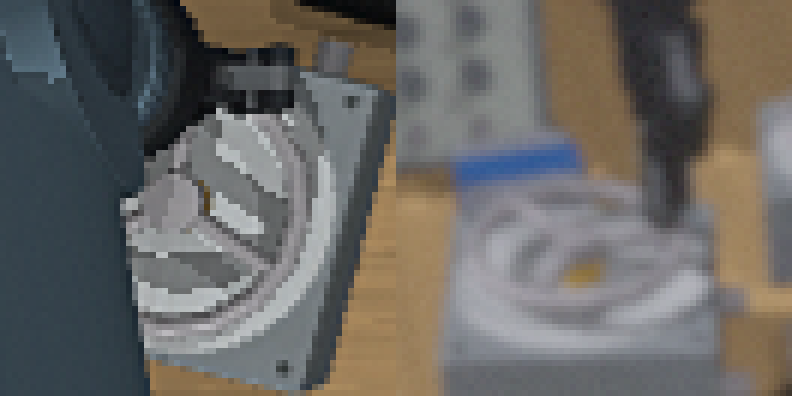

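Emit:
servo_tool(deltas=[[0,[0,-0.1,0],[0,0,0]],[0,[0.02,-0.2,0],[0,0,0]],[0,[0.04,-0.3,0],[0,0,0]],[0,[0.06,-0.4,0],[0,0,0]],[0,[0.06,-0.4,0],[0,0,0]]])

```text
time_s: 17.78
position: [0.5352, 0.2356, 0.1246]
orientation: [[-1.0, -0.002, 0.002], [-0.002, 1.0, 0.002], [-0.002, 0.002, -1.0]]
force: [0.2, 2.7, 6.0]
finger_gap: 0.0204
```

```bash
python3 - <<'E'
from wh import *
t=load("top0")
for uv in ((189.2,225),(189,226),(188.8,227),(188.4,228)): 
    b=back(t,uv,.085);print(b.round(4),np.degrees(np.arctan2(b[1]-.2447,b[0]-.491)))
E
```

```text
[0.5571 0.2288 0.085 ] -13.54516131511131
[0.5545 0.2292 0.085 ] -13.697718269689808
[0.5518 0.2297 0.085 ] -13.86341750031269
[0.5491 0.2307 0.085 ] -13.555282891473835
```

Emit:
servo_tool(deltas=[[0,[0.02,-0.1,0],[0,0,0]],[0,[0.04,-0.2,0],[0,0,0]],[0,[0.04,-0.2,0],[0,0,0]]])

```text
time_s: 18.03
position: [0.5348, 0.2335, 0.1246]
orientation: [[-1.0, -0.002, 0.002], [-0.002, 1.0, 0.002], [-0.002, 0.002, -1.0]]
force: [1.5, 3.2, 5.1]
finger_gap: 0.0203
```

Emit:
servo_tool(deltas=[[0,[0.02,-0.1,0],[0,0,0]],[0,[0.02,-0.1,0],[0,0,0]]])

```text
time_s: 18.2
position: [0.5347, 0.2326, 0.1246]
orientation: [[-1.0, -0.002, 0.002], [-0.002, 1.0, 0.002], [-0.002, 0.002, -1.0]]
force: [1.3, 2.9, 5.2]
finger_gap: 0.0206
```

Emit:
servo_tool(deltas=[[0,[0.02,-0.1,0],[0,0,0]],[0,[0.02,-0.1,0],[0,0,0]]])

```text
time_s: 18.37
position: [0.5346, 0.2326, 0.1246]
orientation: [[-1.0, -0.002, 0.002], [-0.002, 1.0, 0.003], [-0.002, 0.003, -1.0]]
force: [2.6, 4.6, 4.3]
finger_gap: 0.0204
```

Emit:
servo_tool(deltas=[[0,[0.03,-0.1,0],[0,0,0]],[0,[0.05,-0.2,0],[0,0,0]],[0,[0.05,-0.2,0],[0,0,0]]])

```text
time_s: 18.62
position: [0.5347, 0.2325, 0.1247]
orientation: [[-1.0, -0.003, 0.004], [-0.003, 1.0, 0.006], [-0.004, 0.006, -1.0]]
force: [3.3, 6.8, 1.4]
finger_gap: 0.0205
```

Emit:
servo_tool(deltas=[[0,[0.02,-0.1,0],[0,0,0]],[0,[0.05,-0.2,0],[0,0,0]],[0,[0.05,-0.2,0],[0,0,0]]])

```text
time_s: 18.87
position: [0.5346, 0.2325, 0.1247]
orientation: [[-1.0, -0.005, 0.006], [-0.005, 1.0, 0.008], [-0.006, 0.008, -1.0]]
force: [5.5, 9.9, -0.3]
finger_gap: 0.0203
```

```bash
python3 - <<'E'
from wh import *
from scipy.optimize import least_squares
P=np.array([[.446,.2388],[.4778,.286],[.5304,.2644],[.5357,.2393],[.5352,.2356],[.5347,.2326]])
r=least_squares(lambda c:np.hypot(*(P-c).T)-.045,[.491,.244]);print(r.x,r.fun)
r=least_squares(lambda c:np.hypot(*(P-c[:2]).T)-c[2],[.491,.244,.045]);print(r.x,r.fun)
S=P[-1]-r.x[:2];print(np.degrees(np.arctan2(S[1],S[0])))
from station import manip
print(manip.observe()["joint_pos"].round(3),manip.observe()["position"])
E
```

```text
[0.49084119 0.24292619] [ 3.06287340e-05  4.72985808e-06  1.13784576e-05  5.13662740e-06
 -4.02700933e-05  5.80252372e-05]
[0.49083074 0.24291146 0.04501818] [ 6.90894960e-07 -2.38041974e-06  9.40799410e-06 -3.81483206e-06
 -5.05405296e-05  4.66409257e-05]
-13.227251086836368
[-0.763  0.384  0.341  1.873 -0.166  0.903  1.233] [0.53462951 0.23251796 0.124709  ]
```

```bash
python3 - <<'E'
import numpy as np
for t0 in (-13.2,76.8,166.8,256.8):
    a=np.radians(t0);off=(-.12,.5) if t0<0 else (0,0);rows=[]
    for k in range(1,11):
        b=np.radians(t0+9*k);rows.append("[0, [%.2f, %.2f, 0], [0, 0, 0]]"%(off[0]-4.5*(np.cos(b)-np.cos(a)),off[1]+4.5*(np.sin(b)-np.sin(a))))
    print(t0,", ".join(rows))
E
```

```text
-13.2 [0, [-0.23, 1.20, 0], [0, 0, 0]], [0, [-0.22, 1.90, 0], [0, 0, 0]], [0, [-0.11, 2.60, 0], [0, 0, 0]], [0, [0.11, 3.27, 0], [0, 0, 0]], [0, [0.44, 3.90, 0], [0, 0, 0]], [0, [0.85, 4.47, 0], [0, 0, 0]], [0, [1.36, 4.96, 0], [0, 0, 0]], [0, [1.93, 5.38, 0], [0, 0, 0]], [0, [2.56, 5.69, 0], [0, 0, 0]], [0, [3.23, 5.91, 0], [0, 0, 0]]
76.8 [0, [0.70, 0.11, 0], [0, 0, 0]], [0, [1.40, 0.10, 0], [0, 0, 0]], [0, [2.10, -0.01, 0], [0, 0, 0]], [0, [2.77, -0.23, 0], [0, 0, 0]], [0, [3.40, -0.56, 0], [0, 0, 0]], [0, [3.97, -0.97, 0], [0, 0, 0]], [0, [4.46, -1.48, 0], [0, 0, 0]], [0, [4.88, -2.05, 0], [0, 0, 0]], [0, [5.19, -2.68, 0], [0, 0, 0]], [0, [5.41, -3.35, 0], [0, 0, 0]]
166.8 [0, [0.11, -0.70, 0], [0, 0, 0]], [0, [0.10, -1.40, 0], [0, 0, 0]], [0, [-0.01, -2.10, 0], [0, 0, 0]], [0, [-0.23, -2.77, 0], [0, 0, 0]], [0, [-0.56, -3.40, 0], [0, 0, 0]], [0, [-0.97, -3.97, 0], [0, 0, 0]], [0, [-1.48, -4.46, 0], [0, 0, 0]], [0, [-2.05, -4.88, 0], [0, 0, 0]], [0, [-2.68, -5.19, 0], [0, 0, 0]], [0, [-3.35, -5.41, 0], [0, 0, 0]]
256.8 [0, [-0.70, -0.11, 0], [0, 0, 0]], [0, [-1.40, -0.10, 0], [0, 0, 0]], [0, [-2.10, 0.01, 0], [0, 0, 0]], [0, [-2.77, 0.23, 0], [0, 0, 0]], [0, [-3.40, 0.56, 0], [0, 0, 0]], [0, [-3.97, 0.97, 0], [0, 0, 0]], [0, [-4.46, 1.48, 0], [0, 0, 0]], [0, [-4.88, 2.05, 0], [0, 0, 0]], [0, [-5.19, 2.68, 0], [0, 0, 0]], [0, [-5.41, 3.35, 0], [0, 0, 0]]
```

Emit:
servo_tool(deltas=[[0,[-0.16,0.7,0],[0,0,0]],[0,[-0.23,1.6,0],[0,0,0]],[0,[-0.11,2.6,0],[0,0,0]],[0,[0.11,3.27,0],[0,0,0]],[0,[0.44,3.9,0],[0,0,0]],[0,[0.85,4.47,0],[0,0,0]],[0,[1.36,4.96,0],[0,0,0]],[0,[1.93,5.38,0],[0,0,0]],[0,[2.56,5.69,0],[0,0,0]],[0,[3.23,5.91,0],[0,0,0]]])

```text
time_s: 19.7
position: [0.5037, 0.286, 0.1247]
orientation: [[-1.0, -0.0, 0.007], [-0.0, 1.0, 0.002], [-0.007, 0.002, -1.0]]
force: [5.7, 3.1, 1.6]
finger_gap: 0.0206
```

Emit:
servo_tool(deltas=[[0,[0.7,0.11,0],[0,0,0]],[0,[1.4,0.1,0],[0,0,0]],[0,[2.1,-0.01,0],[0,0,0]],[0,[2.77,-0.23,0],[0,0,0]],[0,[3.4,-0.56,0],[0,0,0]],[0,[3.97,-0.97,0],[0,0,0]],[0,[4.46,-1.48,0],[0,0,0]],[0,[4.88,-2.05,0],[0,0,0]],[0,[5.19,-2.68,0],[0,0,0]],[0,[5.41,-3.35,0],[0,0,0]]])

```text
time_s: 20.53
position: [0.4467, 0.2525, 0.1246]
orientation: [[-1.0, -0.002, 0.002], [-0.002, 1.0, 0.002], [-0.002, 0.002, -1.0]]
force: [4.6, 3.1, 4.2]
finger_gap: 0.0202
```

Emit:
servo_tool(deltas=[[0,[0.11,-0.7,0],[0,0,0]],[0,[0.1,-1.4,0],[0,0,0]],[0,[-0.01,-2.1,0],[0,0,0]],[0,[-0.23,-2.77,0],[0,0,0]],[0,[-0.56,-3.4,0],[0,0,0]],[0,[-0.97,-3.97,0],[0,0,0]],[0,[-1.48,-4.46,0],[0,0,0]],[0,[-2.05,-4.88,0],[0,0,0]],[0,[-2.68,-5.19,0],[0,0,0]],[0,[-3.35,-5.41,0],[0,0,0]]])

```text
time_s: 21.37
position: [0.4776, 0.1997, 0.1244]
orientation: [[-1.0, -0.003, -0.005], [-0.003, 1.0, 0.003], [0.005, 0.003, -1.0]]
force: [-2.7, 3.5, 11.0]
finger_gap: 0.0204
```

Emit:
servo_tool(deltas=[[0,[-0.7,-0.11,0],[0,0,0]],[0,[-1.4,-0.1,0],[0,0,0]],[0,[-2.1,0.01,0],[0,0,0]],[0,[-2.77,0.23,0],[0,0,0]],[0,[-3.4,0.56,0],[0,0,0]],[0,[-3.97,0.97,0],[0,0,0]],[0,[-4.46,1.48,0],[0,0,0]],[0,[-4.88,2.05,0],[0,0,0]],[0,[-5.19,2.68,0],[0,0,0]],[0,[-5.41,3.35,0],[0,0,0]]])

```text
time_s: 22.2
position: [0.533, 0.2275, 0.1245]
orientation: [[-1.0, 0.001, -0.005], [0.001, 1.0, -0.005], [0.005, -0.005, -1.0]]
force: [-0.4, -4.0, 11.0]
finger_gap: 0.0203
```

Emit:
servo_tool(deltas=[[0,[-0.11,0.7,0],[0,0,0]],[0,[-0.1,1.4,0],[0,0,0]],[0,[0.01,2.1,0],[0,0,0]],[0,[0.23,2.77,0],[0,0,0]],[0,[0.56,3.4,0],[0,0,0]],[0,[0.97,3.97,0],[0,0,0]],[0,[1.48,4.46,0],[0,0,0]],[0,[2.05,4.88,0],[0,0,0]],[0,[2.68,5.19,0],[0,0,0]],[0,[3.35,5.41,0],[0,0,0]]])

```text
time_s: 23.03
position: [0.5024, 0.2863, 0.1246]
orientation: [[-1.0, -0.001, 0.004], [-0.001, 1.0, 0.002], [-0.004, 0.002, -1.0]]
force: [5.2, 3.2, 4.8]
finger_gap: 0.0202
```

Emit:
servo_tool(deltas=[[0,[0.7,0.11,0],[0,0,0]],[0,[1.4,0.1,0],[0,0,0]],[0,[2.1,-0.01,0],[0,0,0]],[0,[2.77,-0.23,0],[0,0,0]],[0,[3.4,-0.56,0],[0,0,0]],[0,[3.97,-0.97,0],[0,0,0]],[0,[4.46,-1.48,0],[0,0,0]],[0,[4.88,-2.05,0],[0,0,0]],[0,[5.19,-2.68,0],[0,0,0]],[0,[5.41,-3.35,0],[0,0,0]]])

```text
time_s: 23.87
position: [0.4467, 0.2524, 0.1245]
orientation: [[-1.0, -0.002, 0.001], [-0.002, 1.0, 0.002], [-0.001, 0.002, -1.0]]
force: [5.4, 3.7, 2.8]
finger_gap: 0.0203
```

Emit:
servo_tool(deltas=[[0,[0.11,-0.7,0],[0,0,0]],[0,[0.1,-1.4,0],[0,0,0]],[0,[-0.01,-2.1,0],[0,0,0]],[0,[-0.23,-2.77,0],[0,0,0]],[0,[-0.56,-3.4,0],[0,0,0]],[0,[-0.97,-3.97,0],[0,0,0]],[0,[-1.48,-4.46,0],[0,0,0]],[0,[-2.05,-4.88,0],[0,0,0]],[0,[-2.68,-5.19,0],[0,0,0]],[0,[-3.35,-5.41,0],[0,0,0]]])

```text
time_s: 24.7
position: [0.4775, 0.1997, 0.1244]
orientation: [[-1.0, -0.003, -0.006], [-0.003, 1.0, 0.003], [0.006, 0.003, -1.0]]
force: [-2.2, 4.3, 11.3]
finger_gap: 0.0203
```

Emit:
servo_tool(deltas=[[0,[-0.7,-0.11,0],[0,0,0]],[0,[-1.4,-0.1,0],[0,0,0]],[0,[-2.1,0.01,0],[0,0,0]],[0,[-2.77,0.23,0],[0,0,0]],[0,[-3.4,0.56,0],[0,0,0]],[0,[-3.97,0.97,0],[0,0,0]],[0,[-4.46,1.48,0],[0,0,0]],[0,[-4.88,2.05,0],[0,0,0]],[0,[-5.19,2.68,0],[0,0,0]],[0,[-5.35,3.1,0],[0,0,0]]])

```text
time_s: 25.53
position: [0.5324, 0.2258, 0.1245]
orientation: [[-1.0, 0.001, -0.004], [0.001, 1.0, -0.004], [0.004, -0.004, -1.0]]
force: [-1.1, -4.3, 11.6]
finger_gap: 0.0208
```

Emit:
servo_tool(deltas=[[0,[0,0,0],[0,0,0]],[0,[0,0,0],[0,0,0]],[0,[0,0,0],[0,0,0]]])

```text
time_s: 25.78
position: [0.5328, 0.2268, 0.1245]
orientation: [[-1.0, 0.0, -0.002], [0.0, 1.0, -0.002], [0.002, -0.002, -1.0]]
force: [0.7, -0.6, 8.9]
finger_gap: 0.0205
```

Emit:
servo_tool(deltas=[[0,[-0.06,0.15,0],[0,0,0]],[0,[-0.12,0.3,0],[0,0,0]],[0,[-0.16,0.45,0],[0,0,0]],[0,[-0.16,0.45,0],[0,0,0]],[0,[-0.16,0.45,0],[0,0,0]]])

```text
time_s: 26.2
position: [0.5339, 0.2302, 0.1245]
orientation: [[-1.0, 0.001, -0.004], [0.001, 1.0, -0.003], [0.004, -0.003, -1.0]]
force: [-0.8, -1.9, 10.9]
finger_gap: 0.0208
```

Remaining about +2.4 mm in y.

Emit:
servo_tool(deltas=[[0,[-0.04,0.1,0],[0,0,0]],[0,[-0.07,0.2,0],[0,0,0]],[0,[-0.08,0.24,0],[0,0,0]],[0,[-0.08,0.24,0],[0,0,0]]])

```text
time_s: 26.53
position: [0.5345, 0.2323, 0.1245]
orientation: [[-1.0, 0.001, -0.004], [0.001, 1.0, -0.004], [0.004, -0.004, -1.0]]
force: [-1.1, -2.7, 11.2]
finger_gap: 0.0205
```

```bash
python3 - <<'E'
from station import manip
import numpy as np
st=manip.observe();d=st["position"][:2]-[.49083,.24291];print(st["position"],np.degrees(np.arctan2(d[1],d[0])),np.hypot(*d),st["force"],st["finger_gap"])
E
```

```text
[0.53453174 0.23234258 0.12448996] -13.5936334639528 0.044961231600231015 [-1.1481052  -2.70921802 11.21533187] 0.02050023762085349
```

Emit:
servo_tool(deltas=[[0,[0,0.01,0],[0,0,0]],[0,[0,0.01,0],[0,0,0]],[0,[0,0.01,0],[0,0,0]],[0,[0,0.01,0],[0,0,0]]])

```text
time_s: 26.87
position: [0.5345, 0.2323, 0.1245]
orientation: [[-1.0, 0.001, -0.005], [0.001, 1.0, -0.004], [0.005, -0.004, -1.0]]
force: [-1.2, -2.4, 10.7]
finger_gap: 0.0201
```

```bash
python3 - <<'E'
from wh import *
from station import manip
p=manip.camera("top");s=manip.camera("side");st=manip.observe();d=st["position"][:2]-[.49083,.24291];print(st["position"],np.degrees(np.arctan2(d[1],d[0])),st["force"],st["finger_gap"])
c=lambda p,x,y:cv2.resize(p["pixels"][y-60:y+60,x-80:x+80,::-1],(400,300),interpolation=cv2.INTER_CUBIC)
cv2.imwrite("pics/fin.png",np.hstack([c(p,235,225),c(s,265,195)]))
cv2.imwrite("pics/fin2.png",np.hstack([draw(p,[],(268,226),25,8),draw(s,[],(282,215),25,8)]))
cv2.imwrite("pics/fin3.png",p["pixels"][:,:,::-1])
E
```

```text
[0.53452484 0.23238057 0.12449205] -13.548624692902989 [-0.4596314  -2.6481594  11.64453581] 0.020335765373380284
```

View pics/fin.png

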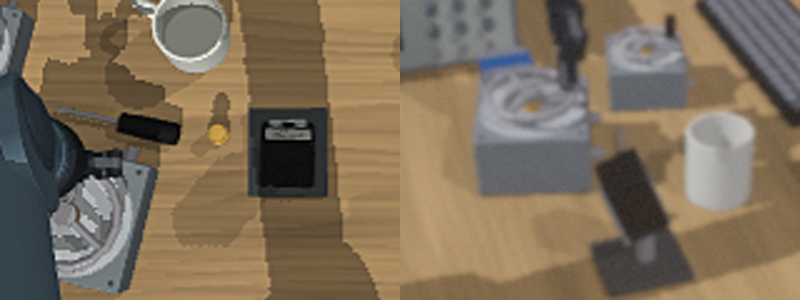

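View pics/fin2.png

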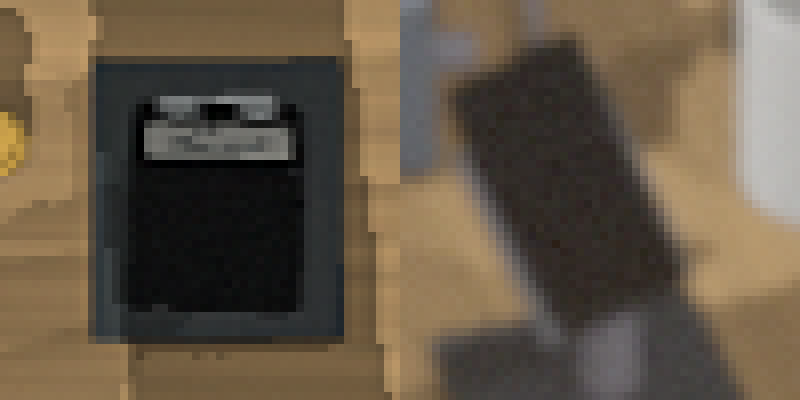

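View pics/fin3.png

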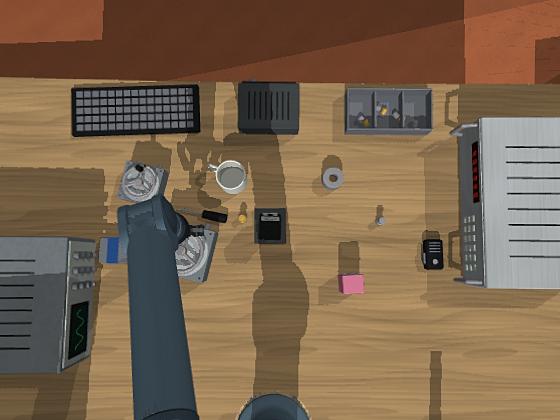

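```bash
python3 -c "
from station import manip
print(manip.close_job())"
```

```text
the job is handed in; nothing more can be done
None
```

The job is done and handed in at about 27 s of the 72 s allowed. The meter is on its seat and the gripper is still holding the handle two turns off the stop.

- **Meter:** I pressed it down onto the seat and against the backrest with a few newtons on each, then let go. The last top and side pictures show it still standing there, square to the stand, with its dial facing out. It sits about 1 mm or less off centre. The side camera drew the meter's lower edge 1–2 pixels higher than I calculated. Because the height at which it touched the seat matched, I put this down to picture blur and camera calibration.
- **Wheel:** I wound it clockwise to a firm stop, where the handle did not move as the push rose to about 11 N. The stop came at a handle direction of about -13.2°, and the mark on the plate reads about -13.6°. I then backed it off two turns. The handle's final position is within about 0.3 mm of where it was at the stop, roughly 0.3° short of two full turns at most. Grip opening is 20 mm on the 22 mm handle.
- **Other things on the desk:** in the last pictures the adapters, screwdriver, mug, reel, microphone and pink look-alike have not moved. The battery was partly hidden by the arm, so I could see only part of it.

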